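# Weight on the glued carton, wind and set the bell timer

### The job

The top flap of the cardboard carton has just been glued: set the steel weight gently down on the middle of its lid and let go, then set the bell timer for the twenty minutes the glue needs. Wind the timer clockwise past its top mark until you just feel the pointer come up against the end stop, without forcing it, then turn it back down to 20 minutes. Leave the carton and the other things on the bench where they are, and let go of the timer at the end.

Things in the scene. Friction and masses are not known exactly. Their poses are not given: they have to be found in the camera images.
- timer: Bell timer: light grey case 150 x 116 mm, 46 mm high, screwed down by flanges; a low bell 70 mm from the axis towards +x. Origin: on the knob's axis, at the underside. Round dial on top facing up: 31 ticks a minute apart in a half circle clockwise, no numerals, longer at each fifth minute, longest and thickest at 0 and 30 (top mark). 0 lies towards +y, 15 towards +x, 30 towards -y.
- timer_knob (a joint): Knob angle in rad, 0 at the 0 mark, growing clockwise seen from above (winding up), 0.1047 a minute: 2.094 at 20 minutes, 3.142 at the top mark. Starts at 5 to 10 minutes. The end stop is met at 3.19 to 3.39, differently each time. It stays wherever it is let go (friction against a spring): winding takes 0.09 to 0.14 N m, turning back 0.03 to 0.08 N m.
- knob_grip (a point): Point on the knob's axis, 30 mm above the dial (76 mm above the bench), where to grip. The knob is a black upright bar 44 mm long, 16 mm wide, its top 38.5 mm above the dial, on a round skirt 46 mm across whose top lies 6.5 mm above the dial. This point's y axis runs along the bar towards the pointer, x across it, z up; the fingers close along x.
- pointer_tip (a point): Tip of the knob's flat pointer, 40 mm from the axis along the bar, 6 mm above the dial; white line on it and on one half of the bar's top. The pointer is 4 mm wide.
- timer_stop: End stop: small slotted steel bracket fixed at the dial's edge beyond the top mark, with a pin (5 mm across, 5 mm high) clamped somewhere in its slot, up to 3.6 mm either way. Origin: the slot's middle, 36 mm from the axis; it does not tell where the pin is. The pin is stiff: 2 to 8 N from the pointer (0.07 to 0.3 N m more on the knob than winding) is a good touch, over 15 N (0.54 N m) bends it.
- weight: Pressing weight: steel plate 90 (x) x 60 (y) x 14 mm with an upright dark steel knob in its middle, about 0.6 to 0.9 kg. Origin: centre of its underside, z up. Set down gently: over 40 N between weight and carton crushes the lid.
- weight_grip (a point): Point on the axis of the weight's knob, 40 mm above the weight's underside, where to grip: a round stem 22 mm across from 18 to 48 mm, with a head 26 mm across from 51 mm to the top at 59 mm.
- carton: Closed plain cardboard carton 150 (x) x 110 (y) x 45 mm, 0.45 kg, loose on the bench. Origin: centre of its underside, z up.
- carton_top (a point): Middle of the carton's lid, 45 mm above its underside.
- box_a: Bystander: small grey stock box 62 x 46 x 50 mm, origin centre of underside.
- box_b: Bystander: small grey stock box 62 x 46 x 50 mm, origin centre of underside.
- glue_bottle: Bystander: white glue bottle with a spout, 48 mm across, 116 mm high, origin centre of underside.
- tape_roll: Bystander: roll of brown packing tape lying flat, 94 mm across, 48 mm high, origin centre of underside.
- stapler: Bystander: stapler 130 mm long, 30 mm wide, 32 mm high, origin centre of underside.
- marker: Bystander: grey marker pen 120 mm long, 16 mm thick, lying, origin centre of underside.
There are look-alikes about, which are no part of the job. What is shaped like the weight but purple or yellow is not meant.

How it is judged:
By the outcome, as a careful person would: the job done as asked, in the order asked, and still so for the second after the job is handed in, with the robot touching nothing.
It also fails if it takes over 67 s, if anything falls off the work surface, if the arm or the gripper's body presses on something with over 40 N, if the wrist force passes 120 N, or if a joint passes its speed limit or range.

### The arm

A 6-joint arm with a two-finger parallel gripper is mounted at the origin on the work surface. World frame = base frame: x ahead of the robot, y to its left, z up, the work surface at z = 0. Lengths are in m, angles in degrees, forces in N, time in s.
With the tool pointing down it reaches from about 0.3 to 0.75 m from the base axis. Payload 8.5 kg.
Tool frame: the origin (TCP) lies midway between the tips of the shut fingers; the grasp point (between the pads) lies 19 mm behind it; y points along the fingers, x is the direction in which the jaws open and shut, and the axes are right-handed (so a half turn about y gives the same grasp; the last joint's range is limited). The gripper opens to 85 mm and grips with 20 to 120 N. Pads are 22 mm wide; open, the fingers measure 114 mm over their backs; the gripper's body (76 mm by 85 mm) begins 54 mm behind the grasp point. The pads swing forward as they close: fully open they stand 13 mm farther back than shut.
Start: joints at [-75.705, 21.807, 74.336, -0, 83.858, -12.336], TCP at [0.247, -0.492, 0.21] pointing down, gripper open.
Joint ranges: [-178.18, 178.18], [-50.72, 133.34], [12.68, 142.11], [-81.47, 261.47], [9.98, 163.14], [-165.26, 165.26]. Speed limits (degrees/s): [136.94, 136.94, 180, 180, 180, 180].

### API

Orientations are given as a 3x3 rotation matrix whose columns are the frame's x, y, z axes.
In Python, from rig import env gives the robot as it stands.
- The arm moves only by the tool carry_out, never from a script. Its argument "plan" is a list of rows, each a list of 3 entries, a list of its own where there are three numbers: the shift along the tool's x, y, z in m, then the turn, a rotation vector about the tool's x, y, z in degrees, then the finger opening in m, from 0 to 0.0854. In form: [[[dx, dy, dz], [ax, ay, az], jaw], ...]. A call has 1 to 8 rows; each row shifts and turns the commanded pose from where the row before left it, along the tool's axes as they then stand; what a row does not reach is not made up. A row lasts 1/8 s, in which the tool goes at most 62.5 mm and 10.7 degrees, less where a joint would pass 70% of its speed; a pose out of reach is approached as far as the arm can. A call is refused whole if a number of a shift passes 0.0625 or a number of a turn 10.7, either way. A call with a gripper value outside its range is refused whole. The fingers move at their own pace and stop on an object; "force" is the grip in N (left out, the last holds). Time passes only in rows, so rows that do not move let the fingers close. It gives the time, the measured TCP pose, the force and the opening at its end, in the units of the state.
- env.observe(): the state, without advancing time (a new reading comes with each control period).
- env.get_image(name): name is "scene" or "top"; returns a dict with "image" (420x560x3 uint8, red, green, blue), "vfov" (degrees; the focal length in pixels is half the picture's height over the tangent of half this angle, whatever the lens; pixels are square), "cx", "cy" (the principal point, pixels), "rvec" (rotation vector, rad) and "tvec" (3), from world to camera coordinates, as OpenCV has them. Camera axes: x right, y down, z forward; pixel columns grow to the right and rows downward; lengths in m; the calibration is good to about 2 mm. A picture is of the moment at which its call begins. There is no depth.
- env.close_job(): hands the job in, once; it reports no verdict.
Trained networks look in a picture, given as the dict that the camera call returned (one of the last four; its "shot" number tells which), for a name from the list of things; names that differ only in an ending like _2 or _b are one class to them, and where a whole thing is asked for, a point or a joint stands for the part that bears it (a point fixed in the world has none). Each returns a list of dicts, best first, with "conf" (0 to 1); they miss things now and then, are a little off and sometimes report something else, mostly with a low value. They report only what shows in the picture. A call takes as long as a camera call. They do not tell look-alikes from the thing itself.
- env.outline_of(target, picture): "mask" (420x560 bool, what is visible of it) and "pixel" ([row, column] in pixels, amid what is visible of it).
The state is a dict: "time_s": time; "q": joint angles; "qvel": joint speeds; "joint_efforts": joint torques, N m; "position": TCP position; "tool_rot": TCP orientation; "ft_force": force on the tool from outside, world axes, zero at the start; "wrist_torque": the same for the moment, N m; "grip_width": finger opening in m.
Only numpy, scipy, OpenCV 4.12 (cv2) and the standard library are available. Lean on these libraries where they do the work, as an engineer would, in place of code of your own. Each camera call takes 0.05 s, during which the arm holds its last target.

## Working session

There is one attempt and no reset: what is moved stays moved. The work goes in short steps, Python scripts to look and compute and a tool call to move; the robot and the scene stay as the last step left them, time stands still between calls to the robot, and variables do not carry over. Pictures are saved under pics/ and viewed, and the job is handed in when it is done.

Besides the shell and the picture viewer there is one more tool, called after ">>>" in YAML: its name, and indented under it one key for each argument. carry_out: Moves the arm, as the interface text tells. Its arguments: {"type":"object","properties":{"plan":{"type":"array","items":{"type":"array"}},"force":{"type":"number"}},"required":["plan"]}

```bash
ls; mkdir -p pics; cat > h.py <<'E'
import numpy as np,cv2
from rig import env
def cam(p):
    im=p["image"];H,W=im.shape[:2];f=H/2/np.tan(np.radians(p["vfov"])/2)
    K=np.array([[f,0,p["cx"]],[0,f,p["cy"]],[0,0,1.]])
    R=cv2.Rodrigues(np.array(p["rvec"],float))[0];return K,R,np.array(p["tvec"],float).ravel()
def proj(p,X):
    K,R,t=cam(p);c=(R@np.atleast_2d(X).T).T+t;u=(K@c.T).T;return u[:,:2]/u[:,2:]
def back(p,uv,z):
    K,R,t=cam(p);C=-R.T@t;out=[]
    for u,v in np.atleast_2d(uv):
        d=R.T@np.linalg.inv(K)@np.array([u,v,1.]);out.append(C+d*(z-C[2])/d[2])
    return np.array(out)
def save(p,name,crop=None,s=1):
    im=p["image"][:,:,::-1]
    if crop: im=im[crop[1]:crop[3],crop[0]:crop[2]]
    cv2.imwrite("pics/"+name+".png",cv2.resize(im,None,fx=s,fy=s,interpolation=cv2.INTER_CUBIC))
E
python3 - <<'E'
from h import *
import pickle
for n in("scene","top"):
    p=env.get_image(n);save(p,n+"0");pickle.dump(p,open(n+"0.pkl","wb"))
    K,R,t=cam(p);print(n,p["vfov"],p["cx"],p["cy"],-R.T@t,[k for k in p]);
    for o in("timer","timer_knob","timer_stop","weight","carton","pointer_tip"):
        print(o,[(round(d["conf"],2),np.round(d["pixel"],1).tolist()) for d in env.outline_of(o,p)][:4])
s=env.observe();print(s)
E
```

```text
pics
scene 51.41287319609781 284.375386660328 202.32854034249408 [ 1.05495548 -0.48789232  0.75696126] ['image', 'vfov', 'cx', 'cy', 'rvec', 'tvec', 'shot']
timer []
timer_knob [(0.83, [178.2, 361.8])]
timer_stop []
weight [(0.94, [171.2, 300.0]), (0.66, [225.3, 273.4]), (0.59, [277.5, 265.0]), (0.59, [221.0, 178.7])]
carton [(0.95, [283.4, 175.3]), (0.41, [223.7, 272.9])]
pointer_tip [(0.9, [178.0, 357.8])]
top 45.111317671215915 284.56738560192474 207.88126371730095 [0.42313457 0.04778378 1.0789262 ] ['image', 'vfov', 'cx', 'cy', 'rvec', 'tvec', 'shot']
timer [(0.87, [201.4, 169.7])]
timer_knob [(0.85, [203.5, 171.2])]
timer_stop [(0.39, [207.3, 188.4])]
weight [(0.96, [284.1, 192.3]), (0.86, [308.5, 365.7]), (0.62, [232.0, 288.5]), (0.61, [180.7, 342.1])]
carton [(0.66, [231.0, 418.0])]
pointer_tip [(0.79, [204.2, 170.6])]
{'time_s': 0.7, 'q': array([-7.57065022e+01,  2.18035935e+01,  7.43368812e+01,  2.07378268e-03,
        8.38567707e+01, -1.23335366e+01]), 'qvel': array([0.03306797, 0.00500715, 0.04197233, 0.09370089, 0.00678116,
       0.02032737]), 'joint_efforts': array([-1.29893764e-03, -4.48256350e+01, -2.31436032e+01, -1.59298738e-04,
        4.67878654e-04,  8.14068386e-06]), 'position': array([ 0.24651996, -0.49163214,  0.20994434]), 'tool_rot': array([[ 4.48177472e-01,  4.67420648e-05,  8.93944602e-01],
       [-8.93944601e-01, -3.77036449e-05,  4.48177474e-01],
       [ 5.46537103e-05, -9.99999998e-01,  2.48868922e-05]]), 'ft_force': array([-0.17865854,  0.38847591,  0.81306435]), 'wrist_torque': array([ 0.0007494 ,  0.00928464, -0.02261321]), 'grip_width': 0.08548261424499044}
```

View pics/scene0.png

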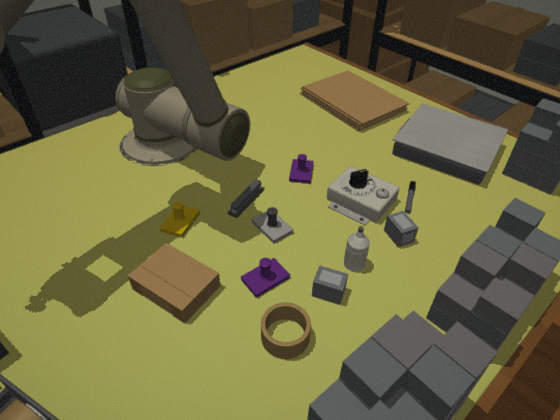

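View pics/top0.png

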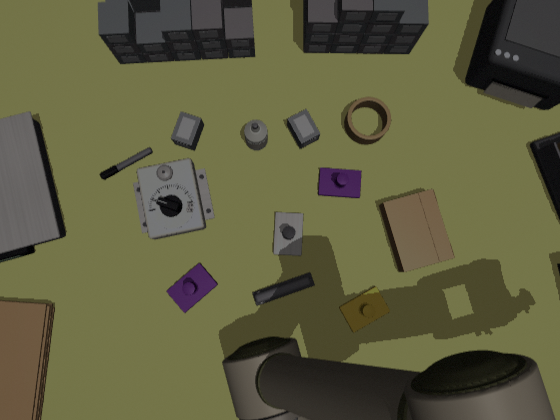

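```bash
python3 - <<'E'
import pickle
import h
from h import *
p=pickle.load(open("top0.pkl","rb"));save(p,"c1",(120,140,320,270),4)
p=pickle.load(open("scene0.pkl","rb"));save(p,"c2",(230,150,420,270),4)
E
```

```text
(no output)
```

View pics/c1.png

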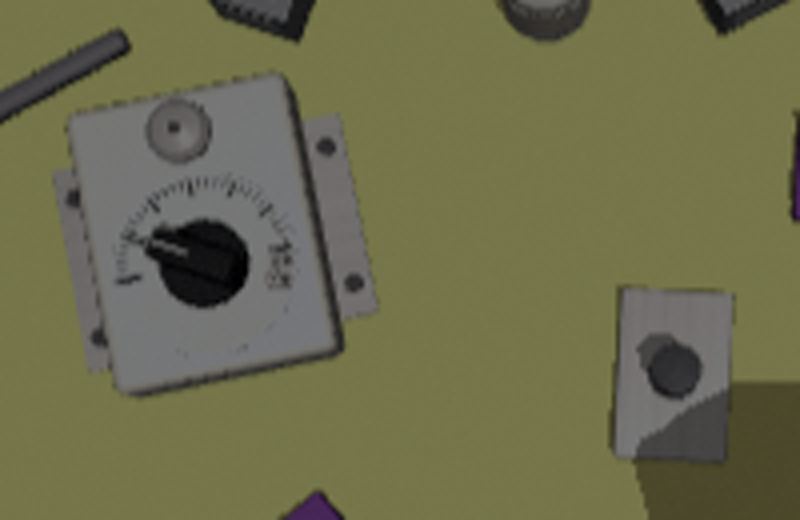

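View pics/c2.png

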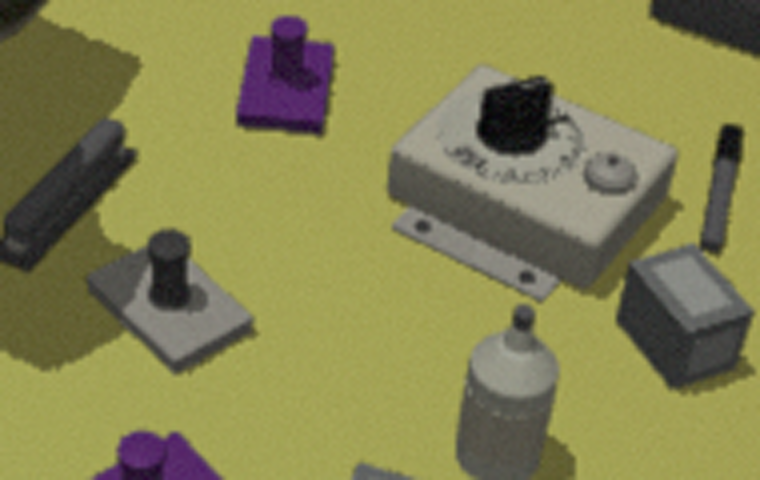

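```bash
python3 - <<'E'
import pickle
from h import *
T=pickle.load(open("top0.pkl","rb"));S=pickle.load(open("scene0.pkl","rb"))
c=lambda a:np.array(a)/4.+[120,140]
print("wt head",back(T,c([674,369]),.059))
w=back(T,c([[617,288],[733,292],[727,462],[613,457]]),.014);print("plate",w.mean(0),np.round(w,4).tolist())
s=lambda a:np.array(a)/4.+[230,150]
print("scene head",back(S,s([168,240]),.059))
q=back(T,c([[72,112],[283,72],[342,350],[122,393]]),.046);print("case",q.mean(0),np.round(q,4).tolist())
for i in range(4):
    d=q[(i+1)%4]-q[i];print(np.linalg.norm(d),np.degrees(np.arctan2(d[1],d[0])))
for i in range(4):
    d=w[(i+1)%4]-w[i];print('w',np.linalg.norm(d),np.degrees(np.arctan2(d[1],d[0])))
print("skirt",back(T,c([204,262]),.0525))
print("skirt-scene",back(S,s([512,130]),.0525))
print("0tick",back(T,c([130,281]),.046))
save(T,"c3",(370,170,470,290),5)
save(S,"c4",(110,200,240,330),4)
E
```

```text
wt head [[0.49473772 0.00857904 0.059     ]]
plate [0.49510522 0.00769492 0.014     ] [[0.5416, 0.0358, 0.014], [0.538, -0.0256, 0.014], [0.4483, -0.0196, 0.014], [0.4525, 0.0402, 0.014]]
scene head [[0.49734287 0.00855326 0.059     ]]
case [0.57292232 0.2465564  0.046     ] [[0.6363, 0.3145, 0.046], [0.6549, 0.2062, 0.046], [0.5098, 0.1771, 0.046], [0.4908, 0.2884, 0.046]]
0.1098596114011737 -80.22513926371401
0.1480261304827318 -168.68398743933798
0.11288700873279452 99.6881252478022
0.14780477192362257 10.144631838001002
w 0.06156010509882606 -93.41358166884606
w 0.08988535137997249 176.1267825588429
w 0.05991472667708547 85.9342387397329
w 0.08920531272077624 -2.8174007328742756
skirt [[0.55586725 0.24575165 0.0525    ]]
skirt-scene [[0.56097871 0.24560989 0.0525    ]]
0tick [[0.54785177 0.28455648 0.046     ]]
```

View pics/c3.png

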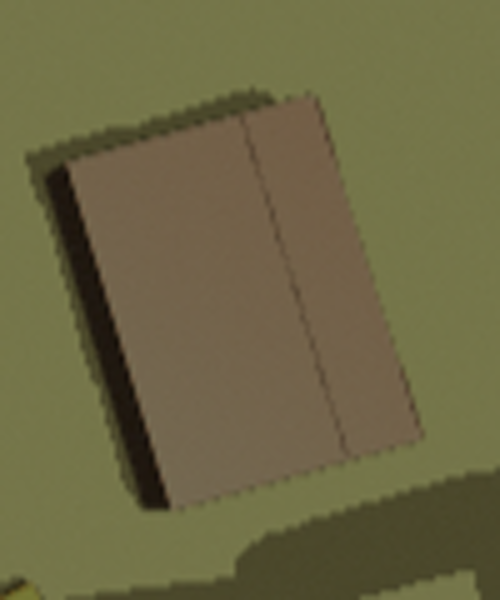

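View pics/c4.png

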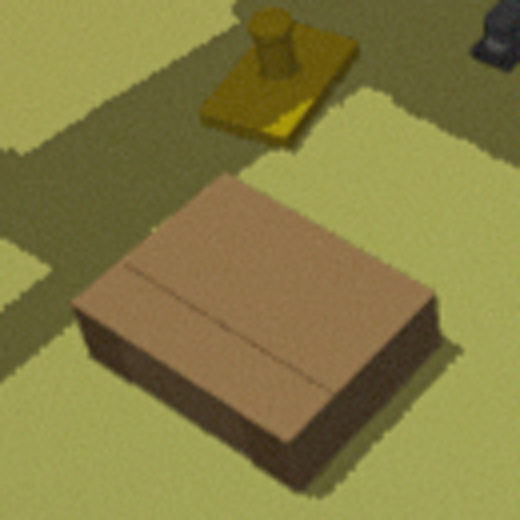

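```bash
cat > ov.py <<'E'
from h import *
def ov(p,ax,yaw,th,name,crop,s,carton=None):
    im=cv2.resize(p["image"][crop[1]:crop[3],crop[0]:crop[2],::-1],None,fx=s,fy=s,interpolation=cv2.INTER_CUBIC)
    im=cv2.convertScaleAbs(im,alpha=1.6)
    def ln(X,col,cl=True):
        u=((proj(p,X)-crop[:2]+.5)*s*16-8).astype(np.int32).reshape(-1,1,2);cv2.polylines(im,[u],cl,col,1,cv2.LINE_AA,4)
    R=lambda a:np.array([[np.cos(a),-np.sin(a)],[np.sin(a),np.cos(a)]])
    a=np.linspace(0,2*np.pi,60)
    def loc(P,z,yw): return np.c_[np.atleast_2d(P)@R(yw).T+ax,np.full(len(np.atleast_2d(P)),z)]
    y=np.radians(yaw)
    ln(loc(.023*np.c_[np.cos(a),np.sin(a)],.0525,y),(0,0,255))
    k=y-th
    ln(loc(np.array([[.008,.022],[-.008,.022],[-.008,-.022],[.008,-.022]]),.0845,k),(0,255,0))
    ln(loc(np.array([[0,.022],[0,.04]]),.052,k),(0,255,255),False)
    for m in range(0,31,5):
        t=m*np.pi/30;d=np.array([np.sin(t),np.cos(t)]);ln(loc(np.array([d*.03,d*.045]),.046,y),(255,0,0),False)
    if carton is not None:
        c,cy=carton;o=np.array([[.075,.055],[-.075,.055],[-.075,-.055],[.075,-.055]])@R(np.radians(cy)).T+c
        ln(np.c_[o,np.full(4,.045)],(0,0,255));ln(np.c_[o,np.zeros(4)],(255,0,0))
    cv2.imwrite("pics/"+name+".png",im)
E
python3 - <<'E'
import pickle
from ov import *
T=pickle.load(open("top0.pkl","rb"));S=pickle.load(open("scene0.pkl","rb"))
a=np.array([[68,162],[318,95],[424,437],[172,508]])/5.+[370,170]
b=np.array([[225,173],[436,294],[288,442],[74,304]])/4.+[110,200]
for p,x in((T,a),(S,b)):
    q=back(p,x,.045);print(q.mean(0),np.round(q,4).tolist())
    for i in range(4):
        d=q[(i+1)%4]-q[i];print(np.linalg.norm(d),np.degrees(np.arctan2(d[1],d[0])))
ov(T,np.array([.5575,.2455]),10.5,.75,"o1",(125,150,225,250),6)
ov(S,np.array([.5575,.2455]),10.5,.75,"o2",(320,155,410,230),8)
s=env.observe();print(s["time_s"])
E
```

```text
[ 0.4937184  -0.26194298  0.045     ] [[0.5526, -0.1911, 0.045], [0.5782, -0.2976, 0.045], [0.435, -0.3325, 0.045], [0.4091, -0.2265, 0.045]]
0.10947897752793709 -76.4625378919073
0.14735840152808782 -166.2816811612853
0.10911688087075036 103.7775546016635
0.14781723008832734 13.858483299466934
[ 0.4975299  -0.26025438  0.045     ] [[0.4122, -0.2256, 0.045], [0.5568, -0.1899, 0.045], [0.5818, -0.2952, 0.045], [0.4394, -0.3303, 0.045]]
0.14894542481187026 13.865665709233964
0.10821378969215976 -76.64053286188454
0.14660320808611216 -166.139046695706
0.1082063879696828 104.59967395362135
0.7
```

View pics/o1.png

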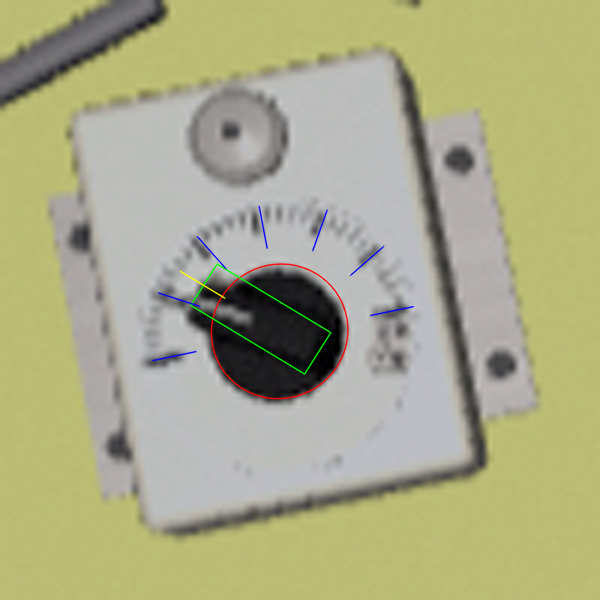

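View pics/o2.png

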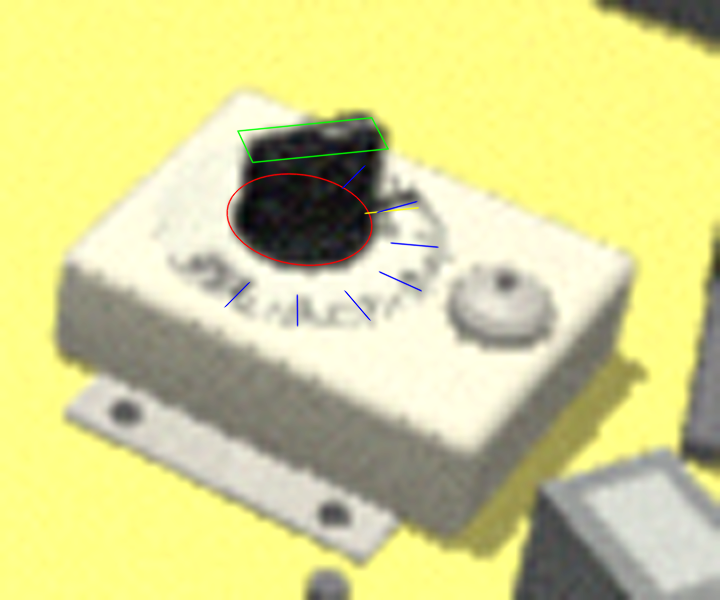

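>>> carry_out:
  plan:
    - [[-0.028, 0, 0.0373], [0, 0, 0], 0.0854]
    - [[-0.028, 0, 0.0373], [0, 0, 0], 0.0854]
    - [[-0.028, 0, 0.0373], [0, 0, 0], 0.0854]
    - [[-0.028, 0, 0.0373], [0, 0, 0], 0.0854]
    - [[-0.028, 0, 0.0373], [0, 0, 0], 0.0854]
    - [[-0.028, 0, 0.0373], [0, 0, 0], 0.0854]
    - [[-0.028, 0, 0.0373], [0, 0, 0], 0.0854]
    - [[-0.028, 0, 0.0373], [0, 0, 0], 0.0854]
  force: 60

```text
time_s: 1.7
position: [0.4134, -0.1563, 0.2101]
tool_rot: [[0.448, 0.0, 0.894], [-0.894, -0.0, 0.448], [0.0, -1.0, 0.0]]
ft_force: [0.7, -0.4, 0.1]
grip_width: 0.0853
```

>>> carry_out:
  plan:
    - [[-0.028, 0, 0.0373], [0, 0, 0], 0.0854]
    - [[-0.028, 0, 0.0373], [0, 0, 0], 0.0854]
    - [[0, 0, 0], [0, -10, 0], 0.0854]
    - [[0, 0, 0], [0, -10, 0], 0.0854]
    - [[0, 0, 0], [0, -10, 0], 0.0854]
    - [[0, 0, 0], [0, -10, 0], 0.0854]
    - [[0, 0, 0], [0, -10, 0], 0.0854]
    - [[0, 0, 0], [0, -10, 0], 0.0854]

```text
time_s: 2.7
position: [0.4544, -0.0741, 0.21]
tool_rot: [[0.999, 0.0, 0.053], [-0.053, -0.0, 0.999], [0.0, -1.0, -0.0]]
ft_force: [0.5, 1.0, -0.3]
grip_width: 0.0856
```

```bash
cat > go.py <<'E'
import sys
from h import *
def go(x,y,z=None,yaw=None):
    s=env.observe();R=s["tool_rot"];p=s["position"]
    d=np.array([x,y,p[2] if z is None else z])-p
    yw=np.degrees(np.arctan2(R[1,0],R[0,0]))
    print("t",round(s["time_s"],2),"pos",np.round(p,4),"yaw",round(yw,2),"down",np.round(R[:,1],4),"q",np.round(s["q"],1))
    print("tool shift",np.round(R.T@d,4),"F",np.round(s["ft_force"],2),"M",np.round(s["wrist_torque"],3),"w",round(s["grip_width"],4))
if __name__=="__main__": go(*map(float,sys.argv[1:]))
E
python3 go.py .496 .0085 .021
```

```text
t 2.7 pos [ 0.4544 -0.0741  0.21  ] yaw -3.04 down [ 2.e-04 -0.e+00 -1.e+00] q [-24.1  12.8  87.7   0.   79.5 -21. ]
tool shift [0.0371 0.189  0.0847] F [ 0.46  0.97 -0.31] M [-0.056 -0.036  0.026] w 0.0856
```

>>> carry_out:
  plan:
    - [[0.0185, 0, 0.0424], [0, 0, 0], 0.0854]
    - [[0.0186, 0, 0.0423], [0, 0, 0], 0.0854]
    - [[0, 0.05, 0], [0, 0, 0], 0.0854]
    - [[0, 0.05, 0], [0, 0, 0], 0.0854]
    - [[0, 0, 0], [0, 0, 0], 0.0854]

```text
time_s: 3.32
position: [0.4948, 0.0086, 0.1078]
tool_rot: [[0.998, -0.006, 0.059], [-0.059, 0.001, 0.998], [-0.007, -1.0, 0.001]]
ft_force: [-0.1, -0.0, 0.9]
grip_width: 0.0855
```

```bash
python3 go.py .496 .0085 .021; python3 - <<'E'
from h import *
import pickle
for n in("scene","top"):
    p=env.get_image(n);pickle.dump(p,open(n+"1.pkl","wb"));
    s=env.observe()
    c=(235,165,335,260) if n=="scene" else (230,180,350,280)
    save(p,n+"1",c,6);print(proj(p,[s["position"]])-c[:2])
E
```

```text
t 3.33 pos [0.4948 0.0086 0.1078] yaw -3.36 down [-0.0065  0.0014 -1.    ] q [-12.7  22.6  92.   -0.   65.8  -9.4]
tool shift [ 0.0018  0.0868 -0.0002] F [-0.07 -0.03  0.91] M [0.046 0.001 0.03 ] w 0.0855
[[36.62547636 28.36539889]]
[[59.77273712 48.98361851]]
```

View pics/scene1.png

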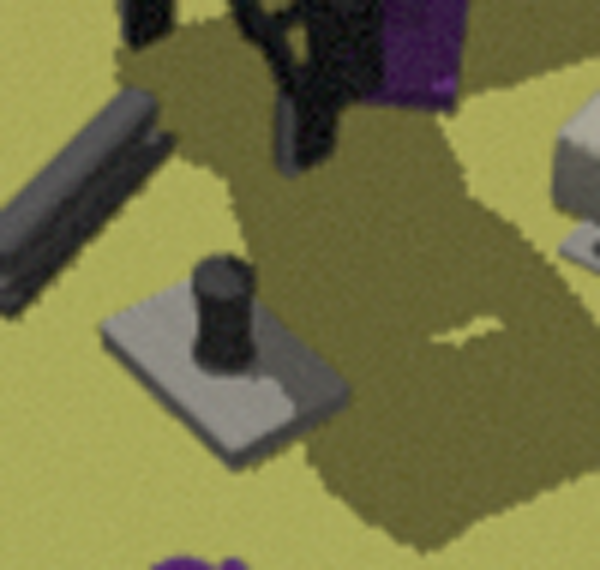

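View pics/top1.png

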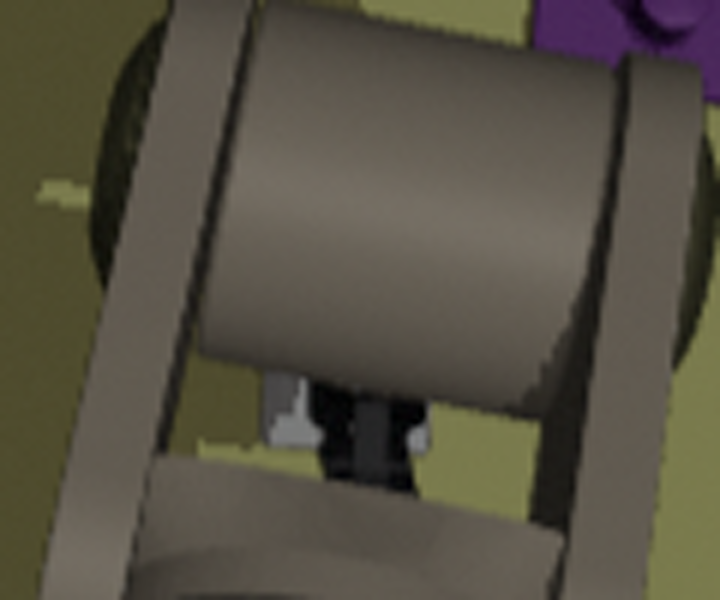

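>>> carry_out:
  plan:
    - [[0, 0.04, 0], [0, 0, 0], 0.07]
    - [[0, 0.03, 0], [0, 0, 0], 0.06]
    - [[0, 0.013, 0], [0, 0, 0], 0.06]
    - [[0, 0.004, 0], [0, 0, 0], 0.06]
    - [[0, 0, 0], [0, 0, 0], 0.06]
    - [[0, 0, 0], [0, 0, 0], 0.06]

```text
time_s: 4.18
position: [0.497, 0.0081, 0.0239]
tool_rot: [[0.998, 0.002, 0.059], [-0.059, -0.0, 0.998], [0.002, -1.0, -0.0]]
ft_force: [-1.1, 0.1, -0.4]
grip_width: 0.0603
```

```bash
python3 go.py .496 .0085 .021; python3 - <<'E'
from h import *
p=env.get_image("scene");save(p,"s2",(235,165,335,260),6)
E
```

```text
t 4.17 pos [0.497  0.0081 0.0239] yaw -3.37 down [ 1.8e-03 -4.0e-04 -1.0e+00] q [-12.7  29.6  97.6  -0.   52.7  -9.4]
tool shift [-0.0011  0.0029  0.0003] F [-1.06  0.07 -0.35] M [ 0.03  -0.006 -0.015] w 0.0603
```

View pics/s2.png

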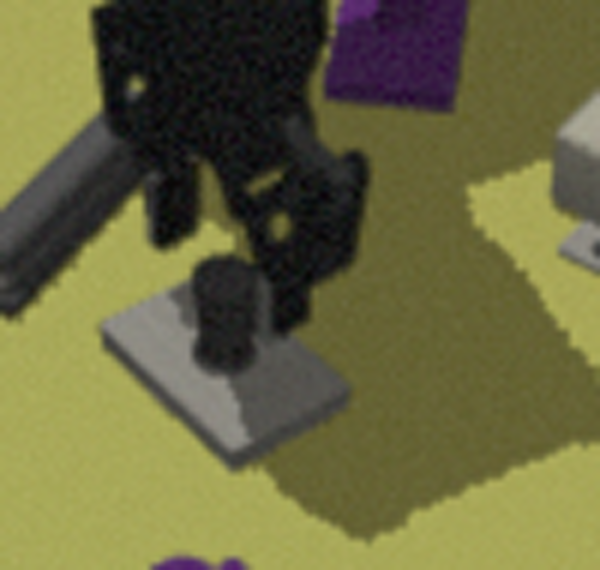

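```bash
python3 - <<'E'
from h import *
import pickle
p=pickle.load(open("scene1.pkl","rb"))
f=lambda X:np.round((proj(p,X)-[235,165]+.5)*6,0).tolist()
print("stem axis z.014,.059",f([[.496,.0085,.014],[.496,.0085,.059]]))
for w in(.03,.045): print(f([[.497-w,.0085+.0,.03],[.497+w,.0085,.03]]),f([[.497-w,.0195,.03],[.497-w,-.0025,.03],[.497+w,.0195,.03],[.497+w,-.0025,.03]]))
print(f([[.55,.0085,.03],[.497,.06,.03]]))
E
```

```text
stem axis z.014,.059 [[223.0, 353.0], [223.0, 271.0]]
[[175.0, 287.0], [275.0, 366.0]] [[195.0, 275.0], [154.0, 300.0], [296.0, 353.0], [254.0, 379.0]]
[[151.0, 268.0], [301.0, 386.0]] [[171.0, 256.0], [130.0, 280.0], [322.0, 373.0], [280.0, 400.0]]
[[315.0, 397.0], [319.0, 267.0]]
```

>>> carry_out:
  plan:
    - [[0, 0, 0], [0, 0, 0], 0.032]
    - [[0, 0, 0], [0, 0, 0], 0.032]
    - [[0, 0, 0], [0, 0, 0], 0.032]
  force: 20

```text
time_s: 4.6
position: [0.4965, 0.0082, 0.023]
tool_rot: [[0.998, -0.0, 0.059], [-0.059, 0.0, 0.998], [-0.0, -1.0, 0.0]]
ft_force: [-0.1, 0.5, 0.5]
grip_width: 0.032
```

```bash
python3 go.py .496 .0085 .021; python3 - <<'E'
from h import *
p=env.get_image("scene");save(p,"s3",(235,155,335,250),8)
p=env.get_image("top");save(p,"t3",(230,180,350,280),6)
E
```

```text
t 4.6 pos [0.4965 0.0082 0.023 ] yaw -3.37 down [-0.  0. -1.] q [-12.7  29.7  97.7   0.   52.6  -9.4]
tool shift [-0.0005  0.002   0.0002] F [-0.07  0.49  0.51] M [-0.082  0.015  0.025] w 0.032
```

View pics/s3.png

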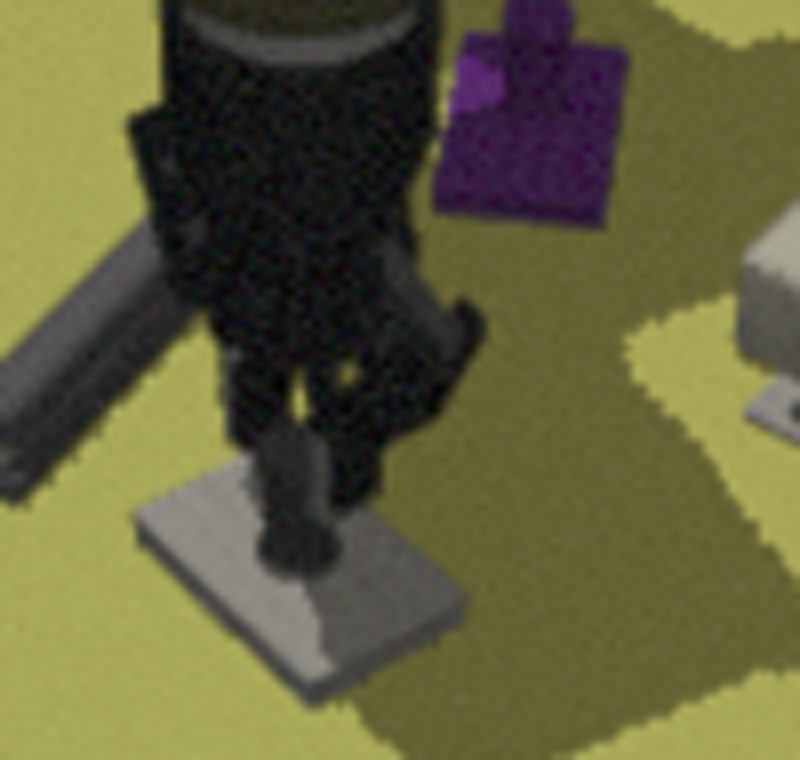

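View pics/t3.png

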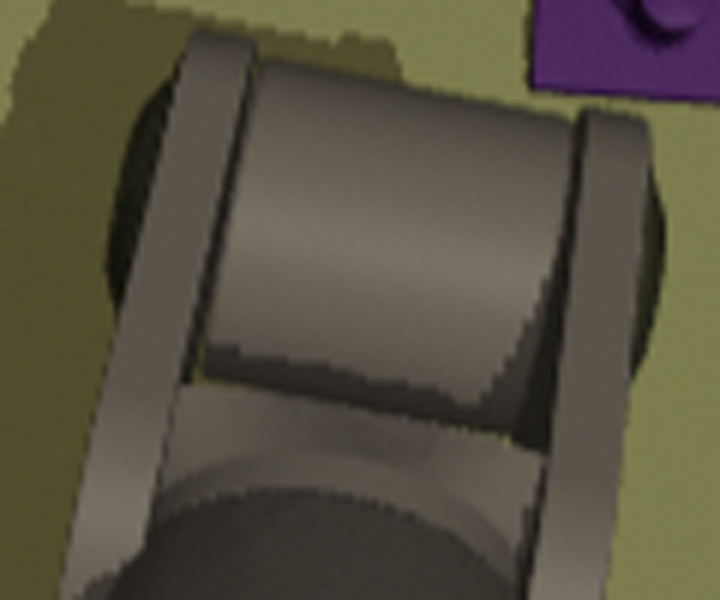

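```bash
python3 - <<'E'
from h import *
a=cv2.imread("pics/s3.png");a=(255*(a/255.)**.45).astype(np.uint8);cv2.imwrite("pics/s3b.png",a[:600])
E
```

```text
(no output)
```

View pics/s3b.png

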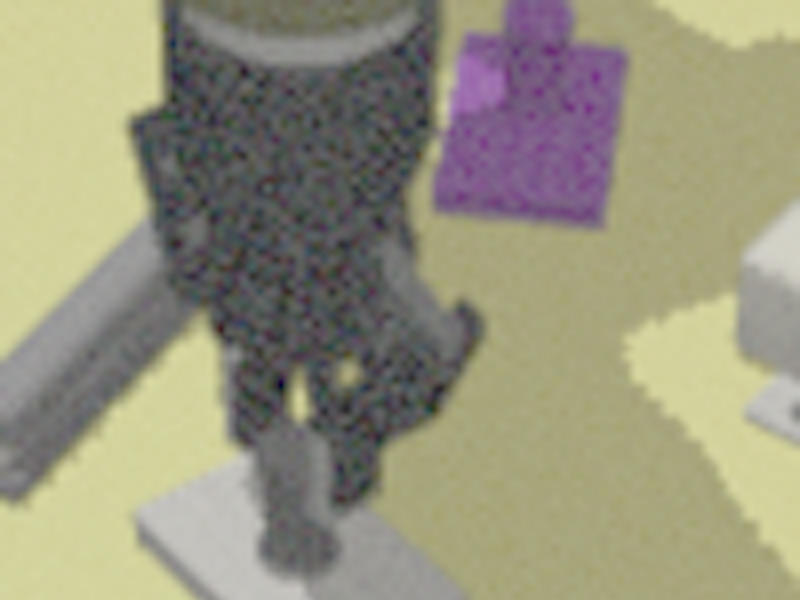

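>>> carry_out:
  plan:
    - [[0, 0, 0], [0, 0, 0], 0.022]
    - [[0, 0, 0], [0, 0, 0], 0.018]
    - [[0, 0, 0], [0, 0, 0], 0.018]
  force: 20

```text
time_s: 5.08
position: [0.4968, 0.0082, 0.0231]
tool_rot: [[0.998, 0.001, 0.059], [-0.059, -0.0, 0.998], [0.001, -1.0, -0.0]]
ft_force: [1.8, 0.1, 2.8]
grip_width: 0.0243
```

```bash
python3 go.py .496 .0085 .021; python3 - <<'E'
from h import *
p=env.get_image("scene");save(p,"s4",(235,155,335,230),8)
a=cv2.imread("pics/s4.png");a=(255*(a/255.)**.45).astype(np.uint8);cv2.imwrite("pics/s4.png",a[:600])
E
```

```text
t 5.08 pos [0.4968 0.0082 0.0231] yaw -3.37 down [ 9.e-04 -1.e-04 -1.e+00] q [-12.7  29.7  97.6   0.   52.6  -9.4]
tool shift [-0.0008  0.0021  0.0003] F [1.77 0.15 2.77] M [ 0.091 -0.289 -0.013] w 0.0243
```

View pics/s4.png

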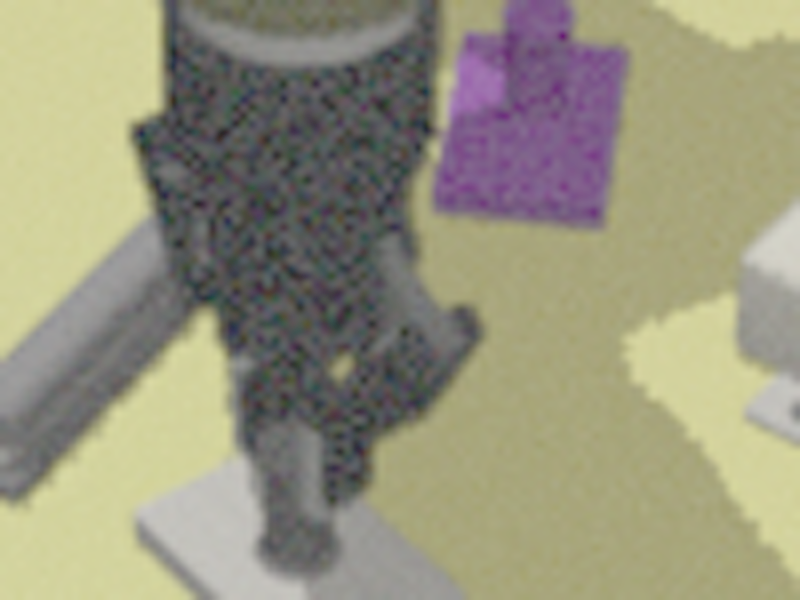

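>>> carry_out:
  plan:
    - [[0, 0, 0], [0, 0, 0], 0.04]
    - [[0, 0, 0], [0, 0, 0], 0.04]
    - [[0, 0.003, 0], [0, 0, 0], 0.04]
    - [[0, 0.003, 0], [0, 0, 0], 0.04]
    - [[0, 0, 0], [0, 0, 0], 0.04]

```text
time_s: 5.75
position: [0.4962, 0.0083, 0.0166]
tool_rot: [[0.998, -0.001, 0.059], [-0.059, 0.0, 0.998], [-0.001, -1.0, 0.0]]
ft_force: [0.9, -0.4, 1.3]
grip_width: 0.0398
```

```bash
python3 go.py .496 .0085 .021; python3 - <<'E'
from h import *
p=env.get_image("scene");save(p,"s5",(235,155,335,230),8)
a=cv2.imread("pics/s5.png");a=(255*(a/255.)**.45).astype(np.uint8);cv2.imwrite("pics/s5.png",a[:600])
E
```

```text
t 5.75 pos [0.4962 0.0083 0.0166] yaw -3.37 down [-8.e-04  2.e-04 -1.e+00] q [-12.7  30.3  98.   -0.   51.7  -9.4]
tool shift [-0.0002 -0.0044  0.0002] F [ 0.88 -0.4   1.32] M [-0.014 -0.002 -0.001] w 0.0398
```

View pics/s5.png

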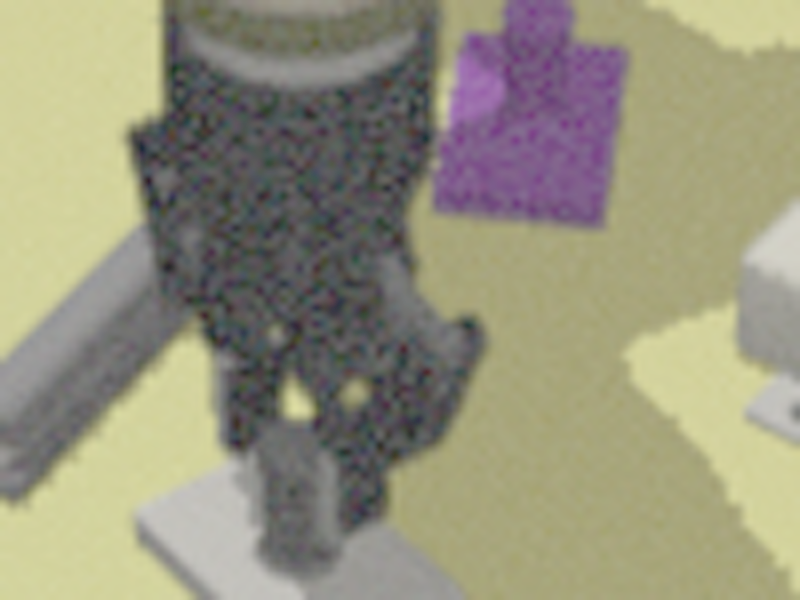

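>>> carry_out:
  plan:
    - [[0, 0, 0], [0, 0, 0], 0.024]
    - [[0, 0, 0], [0, 0, 0], 0.015]
    - [[0, 0, 0], [0, 0, 0], 0.01]
    - [[0, 0, 0], [0, 0, 0], 0.01]
  force: 60

```text
time_s: 6.3
position: [0.4967, 0.0082, 0.0172]
tool_rot: [[0.998, 0.001, 0.059], [-0.059, -0.0, 0.998], [0.001, -1.0, -0.0]]
ft_force: [-0.1, 0.2, 5.4]
grip_width: 0.023
```

>>> carry_out:
  plan:
    - [[0, -0.004, 0], [0, 0, 0], 0.01]
    - [[0, -0.016, 0], [0, 0, 0], 0.01]
    - [[0, -0.02, 0], [0, 0, 0], 0.01]
    - [[0, 0, 0], [0, 0, 0], 0.01]

```text
time_s: 6.8
position: [0.4965, 0.0082, 0.0572]
tool_rot: [[0.998, 0.001, 0.059], [-0.059, -0.0, 0.998], [0.001, -1.0, -0.0]]
ft_force: [-0.1, -0.3, -7.9]
grip_width: 0.023
```

```bash
python3 go.py .4955 -.261 .15; python3 - <<'E'
from h import *
p=env.get_image("scene");save(p,"s6",(235,135,335,230),8)
a=cv2.imread("pics/s6.png");a=(255*(a/255.)**.45).astype(np.uint8);cv2.imwrite("pics/s6.png",a[:800])
E
```

```text
t 6.8 pos [0.4965 0.0082 0.0572] yaw -3.37 down [ 7.e-04 -1.e-04 -1.e+00] q [-12.7  26.6  95.6   0.   57.7  -9.4]
tool shift [ 0.0149 -0.0928 -0.2689] F [-0.11 -0.29 -7.86] M [0.001 0.016 0.039] w 0.023
```

View pics/s6.png

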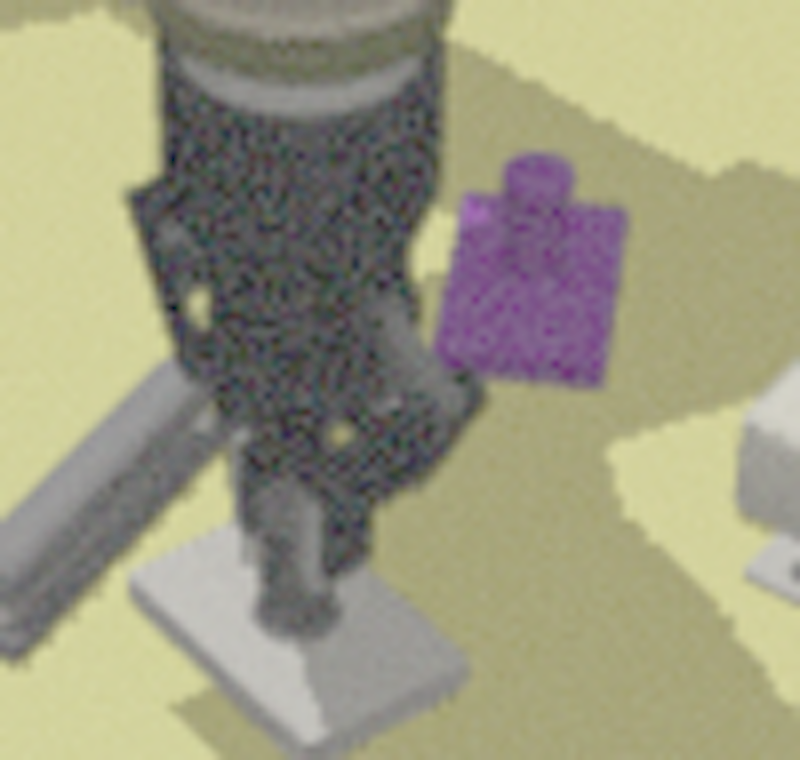

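>>> carry_out:
  plan:
    - [[0, -0.03, 0], [0, 0, 0], 0.01]
    - [[0, -0.04, 0], [0, 0, 0], 0.01]
    - [[0.002, -0.02, -0.02], [0, 0, 0], 0.01]
    - [[0.002, 0, -0.035], [0, 0, 0], 0.01]
    - [[0.002, 0, -0.035], [0, 0, 0], 0.01]
    - [[0.002, 0, -0.035], [0, 0, 0], 0.01]
    - [[0.002, 0, -0.035], [0, 0, 0], 0.01]
    - [[0.002, 0, -0.035], [0, 0, 0], 0.01]

```text
time_s: 7.85
position: [0.4961, -0.1879, 0.1451]
tool_rot: [[0.998, -0.003, 0.059], [-0.059, 0.002, 0.998], [-0.003, -1.0, 0.002]]
ft_force: [1.4, -0.1, -7.7]
grip_width: 0.0226
```

>>> carry_out:
  plan:
    - [[0.002, 0, -0.035], [0, 0, 0], 0.01]
    - [[0.001, 0, -0.028], [0, 0, 0], 0.01]
    - [[0, 0, -0.011], [0, 0, 0], 0.01]
    - [[0, 0, 0], [0, -8, 0], 0.01]
    - [[0, 0, 0], [0, -9, 0], 0.01]
    - [[0, 0, 0], [0, 0, 0], 0.01]
    - [[0, 0, 0], [0, 0, 0], 0.01]

```text
time_s: 8.72
position: [0.4955, -0.2606, 0.1465]
tool_rot: [[0.972, -0.001, -0.233], [0.233, 0.001, 0.972], [-0.001, -1.0, 0.001]]
ft_force: [-0.1, 0.3, -7.1]
grip_width: 0.0232
```

```bash
python3 go.py .4955 -.261 .0622; python3 - <<'E'
from h import *
import pickle
for n,c in(("scene",(110,130,250,340)),("top",(350,150,490,310))):
    p=env.get_image(n);pickle.dump(p,open(n+"7.pkl","wb"));save(p,n+"7",c,3.5)
E
```

```text
t 8.72 pos [ 0.4955 -0.2606  0.1465] yaw 13.49 down [-8.e-04  8.e-04 -1.e+00] q [-39.9  25.8  78.7   0.   75.5 -53.3]
tool shift [-0.0001  0.0843 -0.0005] F [-0.12  0.25 -7.05] M [ 0.049 -0.018  0.069] w 0.0232
```

View pics/scene7.png

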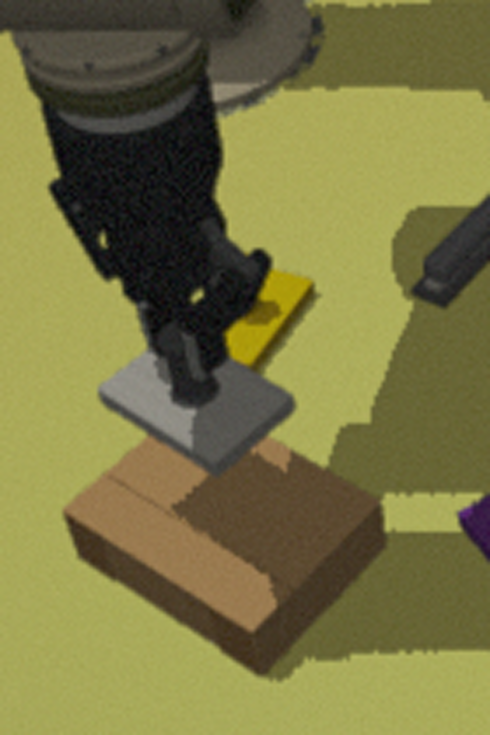

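View pics/top7.png

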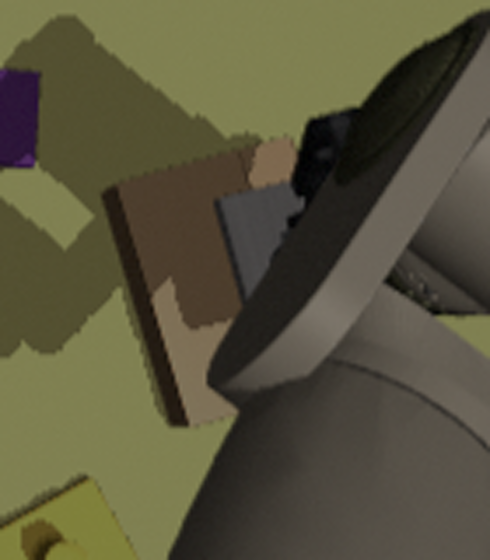

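>>> carry_out:
  plan:
    - [[0, 0.025, 0], [0, 0, 0], 0.01]
    - [[0, 0.03, 0], [0, 0, 0], 0.01]
    - [[0, 0.014, 0], [0, 0, 0], 0.01]
    - [[0, 0.005, 0], [0, 0, 0], 0.01]
    - [[0, 0.003, 0], [0, 0, 0], 0.01]
    - [[0, 0.002, 0], [0, 0, 0], 0.01]
    - [[0, 0, 0], [0, 0, 0], 0.01]
    - [[0, 0, 0], [0, 0, 0], 0.01]

```text
time_s: 9.82
position: [0.4958, -0.2613, 0.0683]
tool_rot: [[0.972, 0.001, -0.236], [0.236, -0.0, 0.972], [0.0, -1.0, -0.001]]
ft_force: [-0.2, 0.2, -7.1]
grip_width: 0.0227
```

```bash
python3 go.py .4955 -.261 .0622; python3 - <<'E'
from h import *
for n,c in(("scene",(110,160,250,340)),):
    p=env.get_image(n);save(p,n+"8",c,4)
E
```

```text
t 9.82 pos [ 0.4958 -0.2613  0.0683] yaw 13.63 down [ 6.e-04 -4.e-04 -1.e+00] q [-39.9  30.9  84.6   0.   64.5 -53.5]
tool shift [-0.0002  0.0061  0.0004] F [-0.22  0.16 -7.08] M [-0.009  0.003  0.008] w 0.0227
```

View pics/scene8.png

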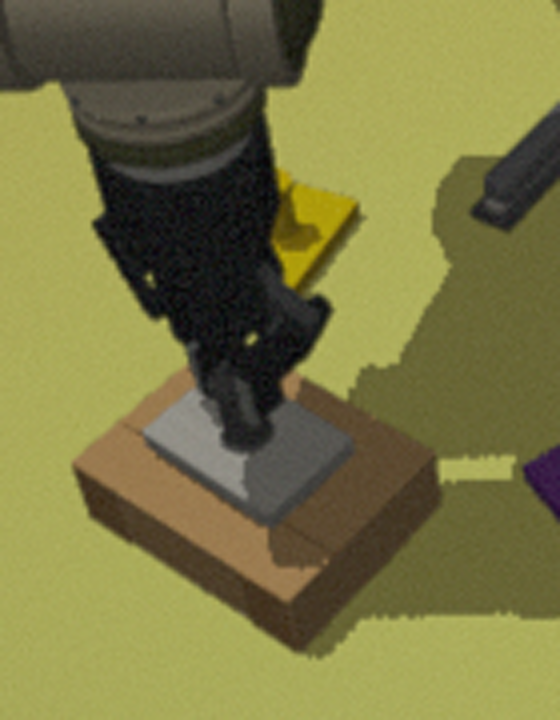

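>>> carry_out:
  plan:
    - [[0, 0.002, 0], [0, 0, 0], 0.01]
    - [[0, 0.0015, 0], [0, 0, 0], 0.01]
    - [[0, 0.001, 0], [0, 0, 0], 0.01]
    - [[0, 0.001, 0], [0, 0, 0], 0.01]
    - [[0, 0, 0], [0, 0, 0], 0.01]

```text
time_s: 10.5
position: [0.4956, -0.2612, 0.0625]
tool_rot: [[0.972, 0.0, -0.236], [0.236, -0.0, 0.972], [0.0, -1.0, -0.0]]
ft_force: [0.1, -0.1, -6.7]
grip_width: 0.0226
```

```bash
python3 go.py .4955 -.261 .0622
```

```text
t 10.5 pos [ 0.4956 -0.2612  0.0625] yaw 13.63 down [ 1.e-04 -0.e+00 -1.e+00] q [-39.9  31.3  85.    0.   63.7 -53.5]
tool shift [-0.0001  0.0003  0.0003] F [ 0.05 -0.13 -6.74] M [ 0.021 -0.016  0.028] w 0.0226
```

>>> carry_out:
  plan:
    - [[0, 0.0005, 0], [0, 0, 0], 0.01]
    - [[0, 0.0005, 0], [0, 0, 0], 0.01]
    - [[0, 0, 0], [0, 0, 0], 0.01]

```text
time_s: 10.88
position: [0.4956, -0.2613, 0.0623]
tool_rot: [[0.972, 0.001, -0.236], [0.236, -0.001, 0.972], [0.0, -1.0, -0.001]]
ft_force: [-5.0, 1.8, 5.9]
grip_width: 0.0232
```

>>> carry_out:
  plan:
    - [[0, -0.0004, 0], [0, 0, 0], 0.01]
    - [[0, 0, 0], [0, 0, 0], 0.03]
    - [[0, 0, 0], [0, 0, 0], 0.05]
    - [[0, 0, 0], [0, 0, 0], 0.05]
    - [[0, 0, 0], [0, 0, 0], 0.05]

```text
time_s: 11.5
position: [0.4957, -0.2613, 0.0618]
tool_rot: [[0.972, 0.0, -0.236], [0.236, -0.0, 0.972], [0.0, -1.0, -0.0]]
ft_force: [0.3, 0.6, -0.0]
grip_width: 0.0498
```

>>> carry_out:
  plan:
    - [[0, -0.02, 0], [0, 0, 0], 0.05]
    - [[0, -0.04, 0], [0, 0, 0], 0.05]
    - [[0, -0.04, 0], [0, 0, 0], 0.05]
    - [[0, -0.03, 0], [0, 0, 0], 0.05]
    - [[0, 0, 0], [0, -10, 0], 0.05]
    - [[0, 0, 0], [0, -10, 0], 0.05]
    - [[0, 0, 0], [0, -10, 0], 0.05]
    - [[0, 0, 0], [0, -10, 0], 0.05]

```text
time_s: 12.5
position: [0.4956, -0.2612, 0.1918]
tool_rot: [[0.588, 0.0, -0.809], [0.809, 0.0, 0.588], [0.0, -1.0, -0.0]]
ft_force: [-0.5, -0.1, -0.1]
grip_width: 0.0503
```

```bash
python3 go.py .5575 .246 .19; python3 - <<'E'
from ov import *
for n,c in(("scene",(110,180,250,320)),):
    p=env.get_image(n);save(p,n+"9",c,4)
E
```

```text
t 12.5 pos [ 0.4956 -0.2612  0.1918] yaw 53.96 down [ 1.e-04  0.e+00 -1.e+00] q [-39.9  23.6  74.5   0.   81.9 -93.9]
tool shift [0.4465 0.0018 0.2484] F [-0.51 -0.09 -0.08] M [-0.037 -0.    -0.025] w 0.0503
```

View pics/scene9.png

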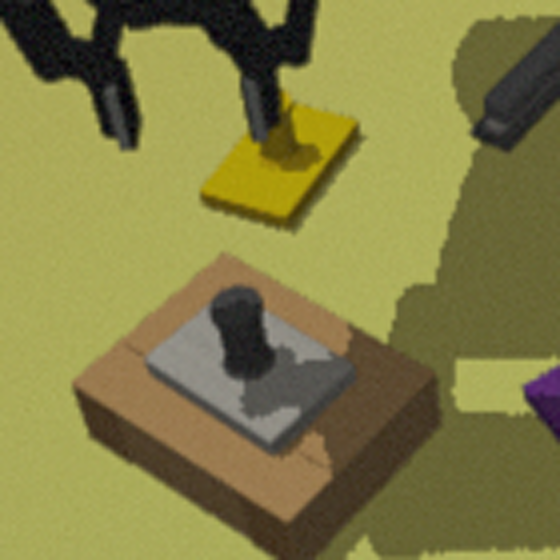

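```bash
cat > fit.py <<'E'
import pickle
from h import *
from scipy.optimize import minimize
def parts(x,y,k):
    a=np.linspace(0,2*np.pi,48,endpoint=False);c=np.c_[.023*np.cos(a),.023*np.sin(a)]
    R=np.array([[np.cos(k),-np.sin(k)],[np.sin(k),np.cos(k)]])
    def ex(P,z0,z1):
        P=np.array(P)@R.T+[x,y];return np.vstack([np.c_[P,np.full(len(P),z)] for z in(z0,z1)])
    return [ex(c,.046,.0525),ex([[.008,.022],[-.008,.022],[-.008,-.022],[.008,-.022]],.0525,.0845),ex([[.002,.0],[-.002,.0],[-.002,.04],[.002,.04]],.050,.052)]
def mask(p,prm,c,s):
    m=np.zeros(((c[3]-c[1])*s,(c[2]-c[0])*s),np.uint8)
    for P in parts(*prm):
        u=(proj(p,P)-c[:2]+.5)*s*16-8
        cv2.fillConvexPoly(m,cv2.convexHull(u.astype(np.int32).reshape(-1,1,2)),255,cv2.LINE_AA,4)
    return m/255.
def fit(p,c,thr,x0,s=6):
    im=p["image"][c[1]:c[3],c[0]:c[2]].astype(float).mean(2)
    lo,hi=np.percentile(im,2),np.percentile(im,60)
    d=np.clip((hi-im)/(hi-lo),0,1)
    def cost(v):
        m=cv2.resize(mask(p,(v[0],v[1],v[2]),c,s),(d.shape[1],d.shape[0]),interpolation=cv2.INTER_AREA)
        m=cv2.GaussianBlur(m,(0,0),.5);return ((m-d)**2).sum()
    best=None
    for k in np.linspace(x0[2]-.5,x0[2]+.5,5):
        r=minimize(cost,[x0[0],x0[1],k],method="Nelder-Mead",options=dict(initial_simplex=np.array([[x0[0],x0[1],k],[x0[0]+.006,x0[1],k],[x0[0],x0[1]+.006,k],[x0[0],x0[1],k+.2]]),xatol=1e-5,fatol=1e-4))
        if best is None or r.fun<best.fun: best=r
    return best
if __name__=="__main__":
    T=pickle.load(open("top0.pkl","rb"));S=pickle.load(open("scene0.pkl","rb"))
    y=np.radians(10.5)
    for p,c in((T,(150,184,188,226)),(S,(343,163,374,195))):
        r=fit(p,c,None,[.558,.2457,y-.65]);print(np.round(r.x,4),"theta",round(y-r.x[2],3),r.fun)
E
python3 fit.py
```

```text
[ 0.5565  0.2472 -0.3704] theta 0.554 33.19029625306945
[ 0.5577  0.2492 -0.3578] theta 0.541 29.26399768099598
```

```bash
python3 - <<'E'
import pickle
from h import *
T=pickle.load(open("top0.pkl","rb"));S=pickle.load(open("scene0.pkl","rb"))
T2=env.get_image("top");S2=env.get_image("scene");pickle.dump((T2,S2),open("x.pkl","wb"))
def prof(ps,ax,r0=.030,r1=.046):
    A=np.radians(np.arange(-20,200,.25));out=0
    for p in ps:
        im=p["image"].astype(np.float32).mean(2)
        rs=np.arange(r0,r1,.0005)
        for r in rs:
            X=np.c_[ax[0]+r*np.sin(A),ax[1]+r*np.cos(A),np.full(len(A),.046)]
            u=proj(p,X).astype(np.float32)
            out=out+cv2.remap(im,u[:,0].reshape(1,-1),u[:,1].reshape(1,-1),cv2.INTER_CUBIC)[0]
    return A,out/len(rs)/len(ps)
# A = angle cw from world +y ; theta = A + yaw(ccw) 
for nm,ps in(("top",(T,T2)),("scene",(S,S2))):
  for ax in([.557,.2475],[.556,.2465],[.5575,.249]):
    A,o=prof(ps,ax)
    best=[]
    for yaw in np.arange(5,16,.25):
        th=np.degrees(A)+yaw
        sc=0
        for m in range(8,28): # skip pointer & bracket
            w=2 if m%5==0 else 1
            g=np.exp(-.5*((th-6*m)/.8)**2)-np.exp(-.5*((th-6*m-3)/.8)**2)/2-np.exp(-.5*((th-6*m+3)/.8)**2)/2
            sc+=-w*(g*o).sum()
        best.append((sc,yaw))
    best.sort(reverse=True);print(nm,ax,[(round(a),b) for a,b in best[:4]])
im=np.hstack
for nm,p,c,s in(("top",T2,(130,145,215,245),6),("scene",S2,(320,155,410,230),8)): save(p,"tm_"+nm,c,s)
E
```

```text
top [0.557, 0.2475] [(1652, np.float64(10.5)), (1648, np.float64(10.75)), (1560, np.float64(10.25)), (1548, np.float64(11.0))]
top [0.556, 0.2465] [(1380, np.float64(11.75)), (1366, np.float64(12.0)), (1315, np.float64(11.5)), (1274, np.float64(12.25))]
top [0.5575, 0.249] [(1529, np.float64(8.75)), (1513, np.float64(9.0)), (1459, np.float64(8.5)), (1410, np.float64(9.25))]
scene [0.557, 0.2475] [(251, np.float64(13.0)), (247, np.float64(13.25)), (246, np.float64(12.75)), (237, np.float64(13.5))]
scene [0.556, 0.2465] [(258, np.float64(14.75)), (257, np.float64(15.0)), (252, np.float64(14.5)), (248, np.float64(15.25))]
scene [0.5575, 0.249] [(265, np.float64(11.0)), (263, np.float64(10.75)), (259, np.float64(11.25)), (253, np.float64(10.5))]
```

View pics/tm_top.png

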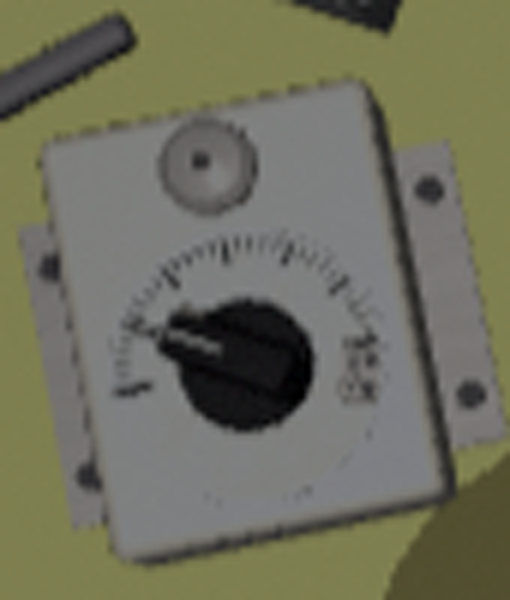

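View pics/tm_scene.png

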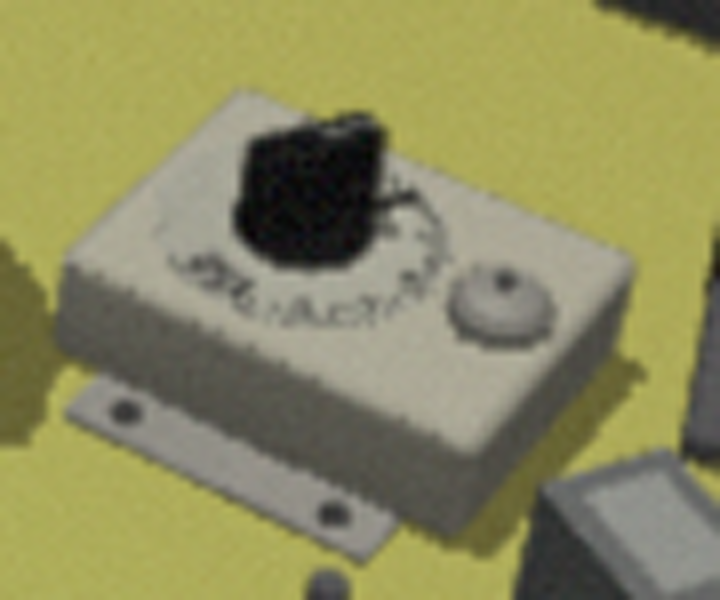

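>>> carry_out:
  plan:
    - [[0.0374, 0, 0.0208], [0, 0, 0], 0.05]
    - [[0.0374, 0, 0.0208], [0, 0, 0], 0.05]
    - [[0.0374, 0, 0.0208], [0, 0, 0], 0.05]
    - [[0.0374, 0, 0.0208], [0, 0, 0], 0.05]
    - [[0.0374, 0, 0.0208], [0, 0, 0], 0.05]
    - [[0.0374, 0, 0.0208], [0, 0, 0], 0.05]
    - [[0.0374, 0, 0.0208], [0, 0, 0], 0.05]
    - [[0.0374, 0, 0.0208], [0, 0, 0], 0.05]

```text
time_s: 13.65
position: [0.5391, 0.0798, 0.1919]
tool_rot: [[0.596, 0.0, -0.803], [0.803, -0.0, 0.596], [0.0, -1.0, -0.0]]
ft_force: [1.4, 0.4, 0.3]
grip_width: 0.0503
```

>>> carry_out:
  plan:
    - [[0.0374, 0, 0.0208], [0, 0, 0], 0.04]
    - [[0.0374, 0, 0.0208], [0, 0, 0], 0.04]
    - [[0.0374, 0, 0.0208], [0, 0, 0], 0.04]
    - [[0.0374, 0, 0.0208], [0, 0, 0], 0.04]
    - [[0, 0, 0], [0, -10.5, 0], 0.04]
    - [[0, 0, 0], [0, -10.5, 0], 0.04]
    - [[0, 0, 0], [0, -10.5, 0], 0.04]
    - [[0, 0, 0], [0, -10.5, 0], 0.04]

```text
time_s: 14.65
position: [0.5607, 0.2483, 0.1917]
tool_rot: [[-0.1, -0.0, -0.995], [0.995, 0.0, -0.1], [0.0, -1.0, 0.0]]
ft_force: [0.1, 0.0, -0.6]
grip_width: 0.0401
```

>>> carry_out:
  plan:
    - [[0, 0, 0], [0, -10.5, 0], 0.04]
    - [[0, 0, 0], [0, -10.5, 0], 0.04]
    - [[0, 0, 0], [0, -10.5, 0], 0.04]
    - [[0, 0, 0], [0, -10.5, 0], 0.04]
    - [[0, 0, 0], [0, -10.5, 0], 0.04]
    - [[0, 0, 0], [0, -10.5, 0], 0.04]
    - [[0, 0, 0], [0, 0, 0], 0.04]
    - [[0, 0, 0], [0, 0, 0], 0.04]

```text
time_s: 15.65
position: [0.5608, 0.2482, 0.1918]
tool_rot: [[-0.929, -0.0, -0.369], [0.369, -0.0, -0.929], [0.0, -1.0, 0.0]]
ft_force: [-0.1, 0.4, 0.1]
grip_width: 0.0401
```

```bash
python3 go.py .557 .248 .057
```

```text
t 15.65 pos [0.5608 0.2482 0.1918] yaw 158.34 down [-1.e-04 -0.e+00 -1.e+00] q [  12.8   28.9   65.4    0.    85.6 -145.5]
tool shift [0.0034 0.1348 0.0016] F [-0.05  0.42  0.11] M [-0.    -0.023 -0.005] w 0.0401
```

>>> carry_out:
  plan:
    - [[0.0034, 0.03, 0.0016], [0, -0.7, 0], 0.04]
    - [[0, 0.04, 0], [0, 0, 0], 0.04]
    - [[0, 0.025, 0], [0, 0, 0], 0.04]
    - [[0, 0.008, 0], [0, 0, 0], 0.04]
    - [[0, 0, 0], [0, 0, 0], 0.04]
    - [[0, 0, 0], [0, 0, 0], 0.04]

```text
time_s: 16.4
position: [0.5576, 0.2481, 0.0901]
tool_rot: [[-0.935, 0.002, -0.354], [0.354, 0.001, -0.935], [-0.002, -1.0, -0.001]]
ft_force: [0.0, 0.2, 0.6]
grip_width: 0.0401
```

```bash
python3 go.py .557 .248 .057;python3 - <<'E'
from h import *
p=env.get_image("scene");save(p,"s10",(320,120,410,220),6)
a=cv2.imread("pics/s10.png");a=(255*(a/255.)**.45).astype(np.uint8);cv2.imwrite("pics/s10.png",a)
s=env.observe();print((proj(p,[s["position"]])-[320,120]+.5)*6)
E
```

```text
t 16.4 pos [0.5576 0.2481 0.0901] yaw 159.29 down [ 2.1e-03  5.0e-04 -1.0e+00] q [  12.9   33.7   74.7    0.    71.5 -146.4]
tool shift [0.0006 0.0331 0.0004] F [0.04 0.22 0.57] M [-0.02   0.057 -0.001] w 0.0401
[[240.57121216 302.10815328]]
```

View pics/s10.png

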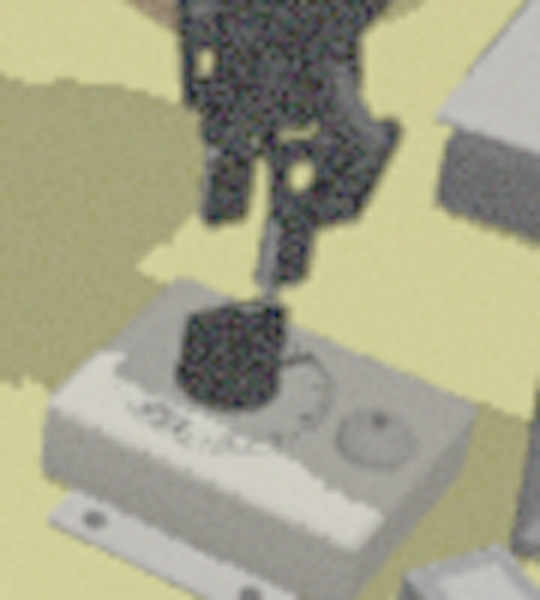

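>>> carry_out:
  plan:
    - [[0, 0.014, 0], [0, 0, 0], 0.04]
    - [[0, 0.012, 0], [0, 0, 0], 0.04]
    - [[0, 0.005, 0], [0, 0, 0], 0.04]
    - [[0, 0.0, 0], [0, 0, 0], 0.04]
    - [[0, 0, 0], [0, 0, 0], 0.04]
  force: 20

```text
time_s: 17.08
position: [0.5572, 0.248, 0.0581]
tool_rot: [[-0.936, 0.001, -0.353], [0.353, 0.0, -0.936], [-0.001, -1.0, -0.0]]
ft_force: [1.0, 0.9, -0.1]
grip_width: 0.04
```

```bash
python3 go.py .557 .248 .057;python3 - <<'E'
from h import *
p=env.get_image("scene");save(p,"s11",(320,120,410,220),6)
a=cv2.imread("pics/s11.png");a=(255*(a/255.)**.45).astype(np.uint8);cv2.imwrite("pics/s11.png",a)
E
```

```text
t 17.07 pos [0.5572 0.248  0.0581] yaw 159.33 down [ 6.e-04  2.e-04 -1.e+00] q [  12.9   35.7   76.7    0.    67.5 -146.4]
tool shift [0.0002 0.0011 0.0001] F [ 0.98  0.87 -0.13] M [ 0.021 -0.001  0.033] w 0.04
```

View pics/s11.png

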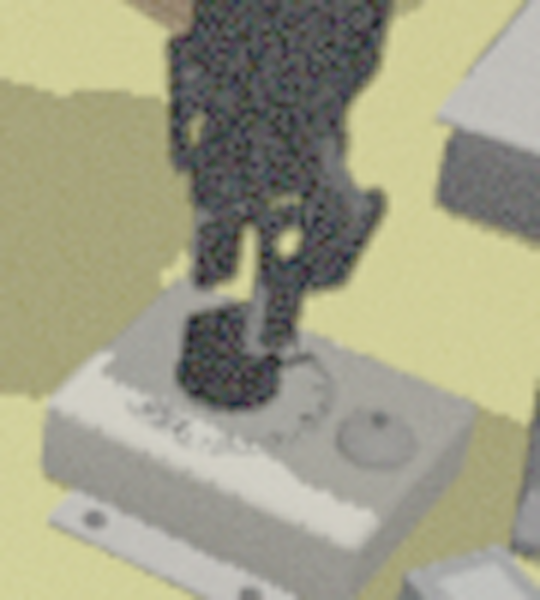

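>>> carry_out:
  plan:
    - [[0, 0, 0], [0, 0, 0], 0.022]
    - [[0, 0, 0], [0, 0, 0], 0.018]
    - [[0, 0, 0], [0, 0, 0], 0.012]
    - [[0, 0, 0], [0, 0, 0], 0.008]
    - [[0, 0, 0], [0, 0, 0], 0.008]
  force: 20

```text
time_s: 17.75
position: [0.5583, 0.2476, 0.0584]
tool_rot: [[-0.935, 0.003, -0.353], [0.353, -0.0, -0.935], [-0.003, -1.0, -0.001]]
ft_force: [4.6, -3.1, 0.2]
grip_width: 0.0152
```

```bash
python3 go.py .557 .248 .057
```

```text
t 17.75 pos [0.5583 0.2476 0.0584] yaw 159.31 down [ 3.e-03 -1.e-04 -1.e+00] q [  12.8   35.7   76.7   -0.    67.4 -146.4]
tool shift [0.0014 0.0014 0.0001] F [ 4.58 -3.12  0.24] M [-0.344 -0.752 -0.059] w 0.0152
```

>>> carry_out:
  plan:
    - [[-0.0015, 0, 0], [0, 0, 0], 0.008]
    - [[0, 0, 0], [0, 0, 0], 0.008]
    - [[0, 0, 0], [0, 0, 0], 0.008]

```text
time_s: 18.12
position: [0.5584, 0.2476, 0.0583]
tool_rot: [[-0.936, 0.0, -0.353], [0.353, 0.0, -0.936], [-0.0, -1.0, -0.0]]
ft_force: [-0.5, -0.5, 4.8]
grip_width: 0.0151
```

```bash
python3 go.py .5585 .248 .057
```

```text
t 18.12 pos [0.5584 0.2476 0.0583] yaw 159.34 down [ 3.e-04  3.e-04 -1.e+00] q [  12.8   35.8   76.6    0.    67.6 -146.5]
tool shift [ 0.0001  0.0013 -0.0004] F [-0.52 -0.5   4.77] M [-0.086  0.15  -0.007] w 0.0151
```

>>> carry_out:
  plan:
    - [[0, 0, 0], [0, 0, 0], 0.008]
    - [[0, 0, 0], [0, 4, 0], 0.008]
    - [[0, 0, 0], [0, 6, 0], 0.008]
    - [[0, 0, 0], [0, 6, 0], 0.008]
    - [[0, 0, 0], [0, 0, 0], 0.008]
    - [[0, 0, 0], [0, 0, 0], 0.008]
  force: 50

```text
time_s: 18.88
position: [0.5587, 0.2474, 0.0584]
tool_rot: [[-0.802, 0.001, -0.597], [0.597, 0.0, -0.802], [-0.001, -1.0, -0.001]]
ft_force: [0.8, -0.7, 5.0]
grip_width: 0.0138
```

```bash
python3 go.py .5585 .248 .057
```

```text
t 18.88 pos [0.5587 0.2474 0.0584] yaw 143.33 down [ 1.e-03  1.e-04 -1.e+00] q [  12.8   35.8   76.5   -0.    67.6 -130.5]
tool shift [ 0.0005  0.0014 -0.0003] F [ 0.76 -0.68  5.02] M [-0.198 -0.043 -0.039] w 0.0138
```

```bash
python3 - <<'E'
from h import *
p=env.get_image("scene");save(p,"s12",(330,150,400,220),8)
a=cv2.imread("pics/s12.png");a=(255*(a/255.)**.45).astype(np.uint8);cv2.imwrite("pics/s12.png",a)
E
```

```text
(no output)
```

View pics/s12.png

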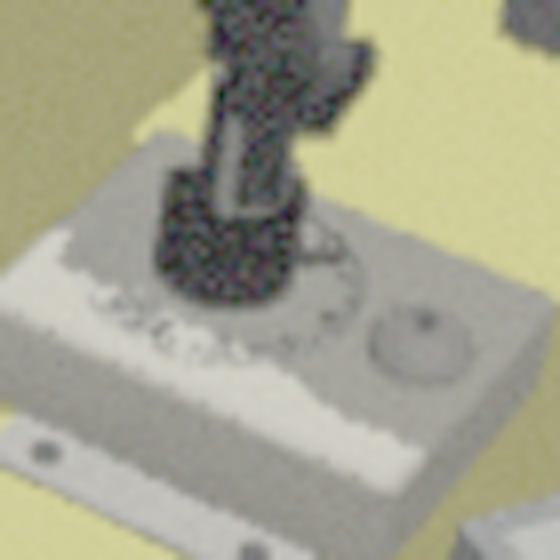

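>>> carry_out:
  plan:
    - [[0, 0, 0], [0, 5, 0], 0.008]
    - [[0, 0, 0], [0, 7, 0], 0.008]
    - [[0, 0, 0], [0, 7, 0], 0.008]
    - [[0, 0, 0], [0, 7, 0], 0.008]
    - [[0, 0, 0], [0, 7, 0], 0.008]
    - [[0, 0, 0], [0, 7, 0], 0.008]

```text
time_s: 19.68
position: [0.5592, 0.2468, 0.0584]
tool_rot: [[-0.227, 0.002, -0.974], [0.974, -0.001, -0.227], [-0.001, -1.0, -0.002]]
ft_force: [1.5, -4.4, 5.0]
grip_width: 0.014
```

```bash
python3 go.py .5585 .248 .057
```

```text
t 19.68 pos [0.5592 0.2468 0.0584] yaw 103.11 down [ 0.0019 -0.001  -1.    ] q [ 12.8  35.8  76.5  -0.1  67.6 -90.3]
tool shift [0.0013 0.0014 0.0004] F [ 1.54 -4.4   5.04] M [-0.683 -0.389  0.1  ] w 0.014
```

>>> carry_out:
  plan:
    - [[-0.0012, 0, -0.0002], [0, 0, 0], 0.008]
    - [[0, 0, 0], [0, 0, 0], 0.008]
    - [[0, 0, 0], [0, 0, 0], 0.008]

```text
time_s: 20.05
position: [0.5592, 0.2467, 0.0584]
tool_rot: [[-0.232, 0.001, -0.973], [0.973, 0.001, -0.232], [0.001, -1.0, -0.001]]
ft_force: [1.2, 0.1, 5.8]
grip_width: 0.0137
```

```bash
python3 go.py .5588 .2467 .058
```

```text
t 20.05 pos [0.5592 0.2467 0.0584] yaw 103.44 down [ 0.0012  0.001  -1.    ] q [ 12.7  35.8  76.5   0.   67.6 -90.8]
tool shift [0.0001 0.0004 0.0004] F [1.22 0.12 5.79] M [ 0.145 -0.14  -0.053] w 0.0137
```

>>> carry_out:
  plan:
    - [[0, 0, 0], [0, 5, 0], 0.008]
    - [[0, 0, 0], [0, 7, 0], 0.008]
    - [[0, 0, 0], [0, 7, 0], 0.008]
    - [[0, 0, 0], [0, 7, 0], 0.008]
    - [[0, 0, 0], [0, 7, 0], 0.008]
    - [[0, 0, 0], [0, 7, 0], 0.008]
    - [[0, 0, 0], [0, 7, 0], 0.008]

```text
time_s: 20.92
position: [0.5591, 0.2459, 0.0584]
tool_rot: [[0.556, 0.001, -0.831], [0.831, -0.001, 0.556], [-0.0, -1.0, -0.001]]
ft_force: [-0.5, -4.1, 6.5]
grip_width: 0.0141
```

```bash
python3 go.py .5588 .2467 .058
```

```text
t 20.93 pos [0.5591 0.2459 0.0584] yaw 56.23 down [ 8.e-04 -8.e-04 -1.e+00] q [ 12.7  35.8  76.6  -0.1  67.6 -43.5]
tool shift [0.0005 0.0004 0.0007] F [-0.45 -4.12  6.51] M [-0.69  -0.11   0.132] w 0.0141
```

>>> carry_out:
  plan:
    - [[-0.0008, 0, -0.0006], [0, 0, 0], 0.008]
    - [[0, 0, 0], [0, 6, 0], 0.008]
    - [[0, 0, 0], [0, 7, 0], 0.008]
    - [[0, 0, 0], [0, 7, 0], 0.008]
    - [[0, 0, 0], [0, 7, 0], 0.008]
    - [[0, 0, 0], [0, 6, 0], 0.008]
    - [[0, 0, 0], [0, 3, 0], 0.008]

```text
time_s: 21.8
position: [0.5586, 0.2453, 0.0584]
tool_rot: [[0.938, -0.0, -0.348], [0.348, -0.0, 0.938], [-0.0, -1.0, -0.0]]
ft_force: [-2.3, -2.3, 8.2]
grip_width: 0.0137
```

```bash
python3 go.py .559 .2455 .058
```

```text
t 21.8 pos [0.5586 0.2453 0.0584] yaw 20.34 down [-4.e-04 -2.e-04 -1.e+00] q [12.6 35.7 76.7 -0.  67.6 -7.7]
tool shift [0.0004 0.0004 0.0001] F [-2.32 -2.27  8.19] M [-0.391  0.294  0.164] w 0.0137
```

>>> carry_out:
  plan:
    - [[-0.0006, -0.0004, -0.0003], [0, 2, 0], 0.008]
    - [[0, 0, 0], [0, 3, 0], 0.008]
    - [[0, 0, 0], [0, 2, 0], 0.008]
    - [[0, 0, 0], [0, 1, 0], 0.008]

```text
time_s: 22.3
position: [0.5584, 0.2451, 0.0584]
tool_rot: [[0.977, 0.0, -0.214], [0.214, 0.0, 0.977], [0.0, -1.0, 0.0]]
ft_force: [-0.0, 0.7, 5.7]
grip_width: 0.0139
```

```bash
python3 go.py .559 .2455 .058; python3 -c "
from rig import env
print(env.observe()['wrist_torque'],env.observe()['joint_efforts'])"
```

```text
t 22.3 pos [0.5584 0.2451 0.0584] yaw 12.34 down [ 0.e+00  5.e-04 -1.e+00] q [12.6 35.7 76.7  0.  67.6  0.2]
tool shift [0.0007 0.0004 0.0003] F [-0.02  0.69  5.75] M [0.151 0.047 0.122] w 0.0139
[0.1508336  0.04651441 0.12217733] [-7.47733042e-01 -5.03355181e+01 -1.81517565e+01 -1.66752334e-01
 -4.29973856e-02  2.11608934e-02]
```

>>> carry_out:
  plan:
    - [[0, 0, 0], [0, 1, 0], 0.008]
    - [[0, 0, 0], [0, 1, 0], 0.008]
    - [[0, 0, 0], [0, 1, 0], 0.008]

```text
time_s: 22.68
position: [0.5584, 0.2451, 0.0584]
tool_rot: [[0.987, -0.0, -0.162], [0.162, 0.0, 0.987], [0.0, -1.0, 0.0]]
ft_force: [-0.9, 0.3, 4.8]
grip_width: 0.0142
```

```bash
python3 go.py .559 .2455 .058
```

```text
t 22.68 pos [0.5584 0.2451 0.0584] yaw 9.35 down [-0.e+00  4.e-04 -1.e+00] q [12.6 35.7 76.7  0.  67.6  3.2]
tool shift [0.0007 0.0004 0.0003] F [-0.92  0.35  4.79] M [0.117 0.108 0.194] w 0.0142
```

>>> carry_out:
  plan:
    - [[0, 0, 0], [0, 1, 0], 0.008]

```text
time_s: 22.8
position: [0.5583, 0.2451, 0.0584]
tool_rot: [[0.989, -0.0, -0.145], [0.145, 0.0, 0.989], [-0.0, -1.0, 0.0]]
ft_force: [-0.3, 0.6, 5.7]
grip_width: 0.0139
```

```bash
python3 go.py .559 .2455 .058
```

```text
t 22.8 pos [0.5583 0.2451 0.0584] yaw 8.35 down [-2.e-04  4.e-04 -1.e+00] q [12.6 35.7 76.7  0.  67.6  4.2]
tool shift [0.0007 0.0004 0.0003] F [-0.33  0.62  5.68] M [0.122 0.121 0.148] w 0.0139
```

>>> carry_out:
  plan:
    - [[0, 0, 0], [0, 0.5, 0], 0.008]

```text
time_s: 22.92
position: [0.5583, 0.2451, 0.0584]
tool_rot: [[0.991, -0.0, -0.137], [0.137, 0.0, 0.991], [-0.0, -1.0, 0.0]]
ft_force: [-1.6, 1.3, 5.5]
grip_width: 0.0137
```

```bash
python3 go.py .559 .2455 .058
```

```text
t 22.93 pos [0.5583 0.2451 0.0584] yaw 7.86 down [-2.e-04  4.e-04 -1.e+00] q [12.6 35.7 76.7  0.  67.6  4.7]
tool shift [0.0007 0.0004 0.0003] F [-1.56  1.26  5.49] M [0.144 0.171 0.169] w 0.0137
```

>>> carry_out:
  plan:
    - [[0, 0, 0], [0, 0.5, 0], 0.008]

```text
time_s: 23.05
position: [0.5583, 0.2451, 0.0584]
tool_rot: [[0.992, -0.0, -0.128], [0.128, 0.0, 0.992], [-0.0, -1.0, 0.0]]
ft_force: [-0.8, -0.0, 5.1]
grip_width: 0.014
```

```bash
python3 go.py .559 .2455 .058
```

```text
t 23.05 pos [0.5583 0.2451 0.0584] yaw 7.36 down [-2.e-04  4.e-04 -1.e+00] q [12.6 35.7 76.7  0.  67.6  5.2]
tool shift [0.0007 0.0004 0.0003] F [-0.77 -0.    5.12] M [0.156 0.071 0.11 ] w 0.014
```

>>> carry_out:
  plan:
    - [[0, 0, 0], [0, 0.5, 0], 0.008]

```text
time_s: 23.18
position: [0.5583, 0.2451, 0.0585]
tool_rot: [[0.993, -0.0, -0.119], [0.119, 0.0, 0.993], [-0.0, -1.0, 0.0]]
ft_force: [-1.2, 1.1, 6.4]
grip_width: 0.0137
```

```bash
python3 go.py .559 .2455 .058
```

```text
t 23.18 pos [0.5583 0.2451 0.0585] yaw 6.86 down [-2.e-04  5.e-04 -1.e+00] q [12.6 35.7 76.7  0.  67.6  5.7]
tool shift [0.0007 0.0005 0.0003] F [-1.21  1.14  6.39] M [0.12  0.118 0.123] w 0.0137
```

>>> carry_out:
  plan:
    - [[0, 0, 0], [0, 0.6, 0], 0.008]

```text
time_s: 23.3
position: [0.5583, 0.2451, 0.0584]
tool_rot: [[0.994, -0.0, -0.109], [0.109, 0.0, 0.994], [-0.0, -1.0, 0.0]]
ft_force: [-0.2, 0.6, 6.1]
grip_width: 0.0139
```

```bash
python3 go.py .559 .2455 .058|tail -1
```

```text
tool shift [0.0007 0.0004 0.0003] F [-0.2   0.64  6.15] M [0.143 0.068 0.136] w 0.0139
```

>>> carry_out:
  plan:
    - [[0, 0, 0], [0, 0.6, 0], 0.008]

```text
time_s: 23.42
position: [0.5583, 0.245, 0.0585]
tool_rot: [[0.995, -0.0, -0.099], [0.099, 0.0, 0.995], [-0.0, -1.0, 0.0]]
ft_force: [-1.0, 0.9, 6.5]
grip_width: 0.0138
```

```bash
python3 go.py .559 .2455 .058|tail -1
```

```text
tool shift [0.0008 0.0005 0.0004] F [-1.    0.86  6.48] M [0.062 0.137 0.143] w 0.0138
```

>>> carry_out:
  plan:
    - [[0, 0, 0], [0, 0.6, 0], 0.008]

```text
time_s: 23.55
position: [0.5583, 0.2451, 0.0585]
tool_rot: [[0.996, -0.0, -0.088], [0.088, 0.0, 0.996], [-0.0, -1.0, 0.0]]
ft_force: [-0.2, 0.4, 6.3]
grip_width: 0.0138
```

```bash
python3 go.py .559 .2455 .058
```

```text
t 23.55 pos [0.5583 0.2451 0.0585] yaw 5.06 down [-2.e-04  4.e-04 -1.e+00] q [12.6 35.7 76.7  0.  67.6  7.5]
tool shift [0.0008 0.0005 0.0003] F [-0.22  0.37  6.32] M [0.148 0.089 0.163] w 0.0138
```

>>> carry_out:
  plan:
    - [[0, 0, 0], [0, 0.6, 0], 0.008]

```text
time_s: 23.68
position: [0.5583, 0.2451, 0.0584]
tool_rot: [[0.997, -0.0, -0.078], [0.078, 0.0, 0.997], [-0.0, -1.0, 0.0]]
ft_force: [-1.5, 0.5, 5.2]
grip_width: 0.0144
```

```bash
python3 go.py .559 .2455 .058|tail -1
```

```text
tool shift [0.0008 0.0004 0.0004] F [-1.48  0.46  5.22] M [0.085 0.125 0.135] w 0.0144
```

>>> carry_out:
  plan:
    - [[0, 0, 0], [0, 0.6, 0], 0.008]

```text
time_s: 23.8
position: [0.5582, 0.2451, 0.0584]
tool_rot: [[0.998, -0.0, -0.067], [0.067, 0.0, 0.998], [-0.0, -1.0, 0.0]]
ft_force: [-0.6, 1.0, 6.1]
grip_width: 0.0139
```

```bash
python3 go.py .559 .2455 .058|tail -1
```

```text
tool shift [0.0008 0.0004 0.0004] F [-0.6  1.   6.1] M [0.149 0.17  0.188] w 0.0139
```

>>> carry_out:
  plan:
    - [[0, 0, 0], [0, 0.6, 0], 0.008]

```text
time_s: 23.92
position: [0.5582, 0.2451, 0.0584]
tool_rot: [[0.998, -0.0, -0.057], [0.057, 0.0, 0.998], [-0.0, -1.0, 0.0]]
ft_force: [-1.8, -0.1, 5.7]
grip_width: 0.0141
```

```bash
python3 go.py .559 .2455 .058
```

```text
t 23.93 pos [0.5582 0.2451 0.0584] yaw 3.26 down [-4.e-04  3.e-04 -1.e+00] q [12.6 35.7 76.7  0.  67.6  9.3]
tool shift [0.0008 0.0004 0.0004] F [-1.79 -0.09  5.74] M [0.087 0.146 0.183] w 0.0141
```

>>> carry_out:
  plan:
    - [[0, 0, 0], [0, 0.5, 0], 0.008]

```text
time_s: 24.05
position: [0.5582, 0.2451, 0.0584]
tool_rot: [[0.999, -0.0, -0.048], [0.048, 0.0, 0.999], [-0.0, -1.0, 0.0]]
ft_force: [-1.2, 1.3, 5.8]
grip_width: 0.0142
```

```bash
python3 go.py .559 .2455 .058|tail -1
```

```text
tool shift [0.0008 0.0004 0.0004] F [-1.22  1.29  5.79] M [0.111 0.18  0.102] w 0.0142
```

>>> carry_out:
  plan:
    - [[0, 0, 0], [0, 0.5, 0], 0.008]

```text
time_s: 24.18
position: [0.5582, 0.2451, 0.0584]
tool_rot: [[0.999, -0.0, -0.04], [0.04, 0.0, 0.999], [-0.0, -1.0, 0.0]]
ft_force: [-2.2, 1.3, 5.1]
grip_width: 0.0138
```

```bash
python3 go.py .559 .2455 .058
```

```text
t 24.18 pos [0.5582 0.2451 0.0584] yaw 2.27 down [-4.e-04  3.e-04 -1.e+00] q [12.6 35.7 76.7  0.  67.6 10.3]
tool shift [0.0008 0.0004 0.0004] F [-2.17  1.3   5.14] M [0.116 0.234 0.162] w 0.0138
```

Noise about ±0.03; baseline ≈0.14. Continuing.

>>> carry_out:
  plan:
    - [[0, 0, 0], [0, 0.5, 0], 0.008]

```text
time_s: 24.3
position: [0.5582, 0.2451, 0.0584]
tool_rot: [[1.0, -0.0, -0.031], [0.031, 0.0, 1.0], [-0.0, -1.0, 0.0]]
ft_force: [-2.5, 1.6, 5.3]
grip_width: 0.0137
```

```bash
python3 go.py .559 .2455 .058|tail -1
```

```text
tool shift [0.0008 0.0004 0.0004] F [-2.53  1.61  5.27] M [0.141 0.192 0.134] w 0.0137
```

>>> carry_out:
  plan:
    - [[0, 0, 0], [0, 0.5, 0], 0.008]

```text
time_s: 24.42
position: [0.5582, 0.2451, 0.0584]
tool_rot: [[1.0, -0.001, -0.022], [0.022, 0.0, 1.0], [-0.0, -1.0, 0.0]]
ft_force: [-0.3, 0.3, 5.4]
grip_width: 0.0139
```

```bash
python3 go.py .559 .2455 .058|tail -1
```

```text
tool shift [0.0008 0.0004 0.0004] F [-0.28  0.29  5.4 ] M [0.06  0.185 0.14 ] w 0.0139
```

>>> carry_out:
  plan:
    - [[0, 0, 0], [0, 0.5, 0], 0.008]

```text
time_s: 24.55
position: [0.5582, 0.2451, 0.0584]
tool_rot: [[1.0, -0.0, -0.013], [0.013, 0.0, 1.0], [-0.0, -1.0, 0.0]]
ft_force: [-1.9, 1.1, 5.7]
grip_width: 0.0137
```

```bash
python3 go.py .559 .2455 .058
```

```text
t 24.55 pos [0.5582 0.2451 0.0584] yaw 0.77 down [-5.e-04  4.e-04 -1.e+00] q [12.6 35.7 76.7  0.  67.6 11.8]
tool shift [0.0008 0.0004 0.0004] F [-1.92  1.13  5.69] M [0.136 0.134 0.168] w 0.0137
```

>>> carry_out:
  plan:
    - [[0, 0, 0], [0, 0.5, 0], 0.008]

```text
time_s: 24.68
position: [0.5582, 0.2451, 0.0584]
tool_rot: [[1.0, -0.0, -0.005], [0.005, 0.0, 1.0], [-0.0, -1.0, 0.0]]
ft_force: [-1.3, -0.2, 6.5]
grip_width: 0.0139
```

```bash
python3 go.py .559 .2455 .058|tail -1
```

```text
tool shift [0.0008 0.0004 0.0004] F [-1.3  -0.2   6.47] M [0.086 0.187 0.102] w 0.0139
```

>>> carry_out:
  plan:
    - [[0, 0, 0], [0, 0.5, 0], 0.008]

```text
time_s: 24.8
position: [0.5582, 0.2451, 0.0584]
tool_rot: [[1.0, -0.001, 0.004], [-0.004, 0.0, 1.0], [-0.001, -1.0, 0.0]]
ft_force: [-2.2, 0.2, 6.6]
grip_width: 0.0136
```

```bash
python3 go.py .559 .2455 .058|tail -1
```

```text
tool shift [0.0008 0.0004 0.0005] F [-2.19  0.16  6.64] M [0.138 0.268 0.104] w 0.0136
```

>>> carry_out:
  plan:
    - [[0, 0, 0], [0, 0.5, 0], 0.008]

```text
time_s: 24.92
position: [0.5582, 0.2451, 0.0585]
tool_rot: [[1.0, -0.001, 0.013], [-0.013, 0.0, 1.0], [-0.001, -1.0, 0.0]]
ft_force: [-1.5, 0.1, 5.7]
grip_width: 0.0136
```

```bash
python3 go.py .559 .2455 .058;python3 - <<'E'
from h import *
p=env.get_image("scene");save(p,"s13",(330,150,400,220),8)
a=cv2.imread("pics/s13.png");a=(255*(a/255.)**.45).astype(np.uint8);cv2.imwrite("pics/s13.png",a)
E
```

```text
t 24.93 pos [0.5582 0.2451 0.0585] yaw -0.74 down [-5.e-04  4.e-04 -1.e+00] q [12.6 35.7 76.7  0.  67.6 13.3]
tool shift [0.0008 0.0005 0.0004] F [-1.49  0.12  5.71] M [0.081 0.193 0.147] w 0.0136
```

View pics/s13.png

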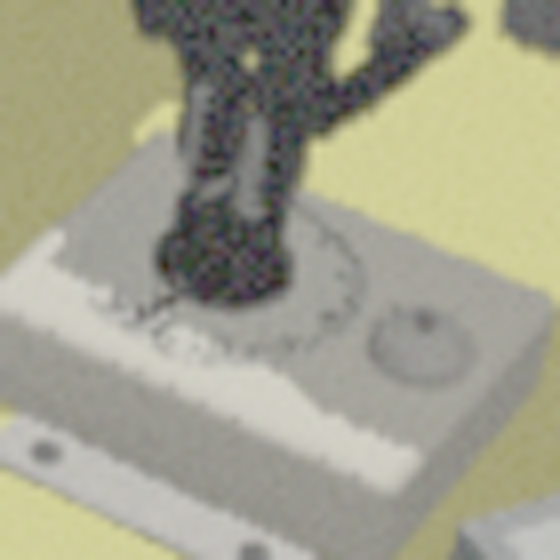

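>>> carry_out:
  plan:
    - [[0, 0, 0], [0, 0.5, 0], 0.008]

```text
time_s: 25.1
position: [0.5581, 0.2451, 0.0584]
tool_rot: [[1.0, -0.001, 0.021], [-0.021, 0.0, 1.0], [-0.001, -1.0, 0.0]]
ft_force: [-1.1, -0.0, 5.8]
grip_width: 0.0135
```

```bash
python3 go.py .559 .2455 .058|tail -1
```

```text
tool shift [0.0009 0.0004 0.0004] F [-1.14 -0.01  5.76] M [0.08  0.234 0.137] w 0.0135
```

>>> carry_out:
  plan:
    - [[0, 0, 0], [0, 0.5, 0], 0.008]

```text
time_s: 25.22
position: [0.5581, 0.2451, 0.0584]
tool_rot: [[1.0, -0.001, 0.03], [-0.03, 0.0, 1.0], [-0.001, -1.0, 0.0]]
ft_force: [-2.1, 0.6, 6.1]
grip_width: 0.0138
```

```bash
python3 go.py .559 .2455 .058|tail -1
```

```text
tool shift [0.0009 0.0004 0.0005] F [-2.11  0.63  6.12] M [0.053 0.257 0.135] w 0.0138
```

>>> carry_out:
  plan:
    - [[0, 0, 0], [0, 0.5, 0], 0.008]

```text
time_s: 25.35
position: [0.5582, 0.245, 0.0584]
tool_rot: [[0.999, -0.001, 0.039], [-0.039, 0.0, 0.999], [-0.001, -1.0, 0.0]]
ft_force: [-2.3, 0.7, 6.6]
grip_width: 0.014
```

```bash
python3 go.py .559 .2455 .058
```

```text
t 25.35 pos [0.5582 0.245  0.0584] yaw -2.23 down [-5.e-04  3.e-04 -1.e+00] q [12.6 35.7 76.7  0.  67.6 14.8]
tool shift [0.0008 0.0004 0.0005] F [-2.27  0.66  6.59] M [0.093 0.203 0.18 ] w 0.014
```

>>> carry_out:
  plan:
    - [[0, 0, 0], [0, 0.4, 0], 0.008]

```text
time_s: 25.48
position: [0.5581, 0.2451, 0.0584]
tool_rot: [[0.999, -0.001, 0.046], [-0.046, 0.0, 0.999], [-0.001, -1.0, 0.0]]
ft_force: [-1.6, 0.3, 6.4]
grip_width: 0.0138
```

```bash
python3 go.py .559 .2455 .058|tail -1
```

```text
tool shift [0.0008 0.0004 0.0005] F [-1.64  0.35  6.36] M [0.091 0.232 0.271] w 0.0138
```

>>> carry_out:
  plan:
    - [[0, 0, 0], [0, 0.4, 0], 0.008]

```text
time_s: 25.6
position: [0.5581, 0.2451, 0.0584]
tool_rot: [[0.999, -0.001, 0.052], [-0.052, 0.0, 0.999], [-0.001, -1.0, 0.0]]
ft_force: [-0.9, 0.7, 6.7]
grip_width: 0.0133
```

```bash
python3 go.py .559 .2455 .058|tail -1
```

```text
tool shift [0.0008 0.0004 0.0005] F [-0.91  0.69  6.67] M [0.089 0.203 0.337] w 0.0133
```

>>> carry_out:
  plan:
    - [[0, 0, 0], [0, 0.4, 0], 0.008]

```text
time_s: 25.72
position: [0.5582, 0.2451, 0.0584]
tool_rot: [[0.998, -0.0, 0.059], [-0.059, 0.0, 0.998], [-0.0, -1.0, 0.0]]
ft_force: [-1.2, 0.5, 5.4]
grip_width: 0.0137
```

```bash
python3 go.py .559 .2455 .058
```

```text
t 25.73 pos [0.5582 0.2451 0.0584] yaw -3.4 down [-5.e-04  2.e-04 -1.e+00] q [12.6 35.7 76.7  0.  67.6 16. ]
tool shift [0.0008 0.0004 0.0005] F [-1.17  0.46  5.4 ] M [0.091 0.202 0.405] w 0.0137
```

>>> carry_out:
  plan:
    - [[0, 0, 0], [0, -3, 0], 0.008]
    - [[0, 0, 0], [0, -7, 0], 0.008]
    - [[0, 0, 0], [0, -7, 0], 0.008]
    - [[0, 0, 0], [0, -7, 0], 0.008]
    - [[0, 0, 0], [0, -7, 0], 0.008]
    - [[0, 0, 0], [0, -7, 0], 0.008]

```text
time_s: 26.48
position: [0.5588, 0.2453, 0.0585]
tool_rot: [[0.821, 0.001, -0.57], [0.57, 0.001, 0.821], [0.001, -1.0, 0.0]]
ft_force: [2.2, 1.4, 3.9]
grip_width: 0.0139
```

```bash
python3 go.py .559 .2455 .058
```

```text
t 26.48 pos [0.5588 0.2453 0.0585] yaw 34.78 down [ 9.0e-04  1.1e-03 -1.0e+00] q [ 12.6  35.7  76.7   0.1  67.5 -22.2]
tool shift [0.0003 0.0005 0.0001] F [2.16 1.37 3.93] M [ 0.365 -0.243 -0.05 ] w 0.0139
```

>>> carry_out:
  plan:
    - [[0, 0, 0], [0, -7, 0], 0.008]
    - [[0, 0, 0], [0, -7, 0], 0.008]
    - [[0, 0, 0], [0, -7, 0], 0.008]
    - [[0, 0, 0], [0, -7, 0], 0.008]
    - [[0, 0, 0], [0, -4, 0], 0.008]
    - [[0, 0, 0], [0, -2.0, 0], 0.008]
    - [[0, 0, 0], [0, 0, 0], 0.008]

```text
time_s: 27.35
position: [0.5591, 0.2458, 0.0585]
tool_rot: [[0.365, 0.002, -0.931], [0.931, 0.002, 0.365], [0.003, -1.0, -0.001]]
ft_force: [2.2, 4.7, 1.9]
grip_width: 0.0143
```

```bash
python3 go.py .559 .2455 .058;python3 - <<'E'
from h import *
import pickle
p=env.get_image("scene");pickle.dump(p,open("s14.pkl","wb"));save(p,"s14",(330,150,400,220),8)
p2=env.get_image("top");save(p2,"t14",(130,145,230,245),6)
a=cv2.imread("pics/s14.png");a=(255*(a/255.)**.45).astype(np.uint8);cv2.imwrite("pics/s14.png",a)
E
```

```text
t 27.35 pos [0.5591 0.2458 0.0585] yaw 68.58 down [ 0.0019  0.0021 -1.    ] q [ 12.6  35.7  76.7   0.1  67.5 -56. ]
tool shift [-0.0003  0.0005  0.    ] F [2.19 4.72 1.91] M [ 0.809 -0.507  0.06 ] w 0.0143
```

View pics/s14.png

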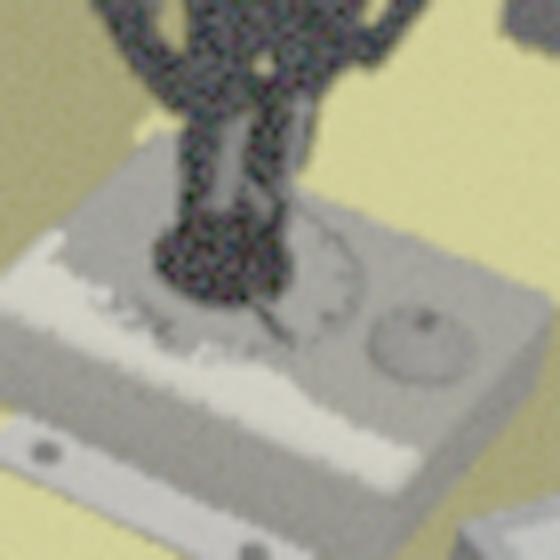

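View pics/t14.png

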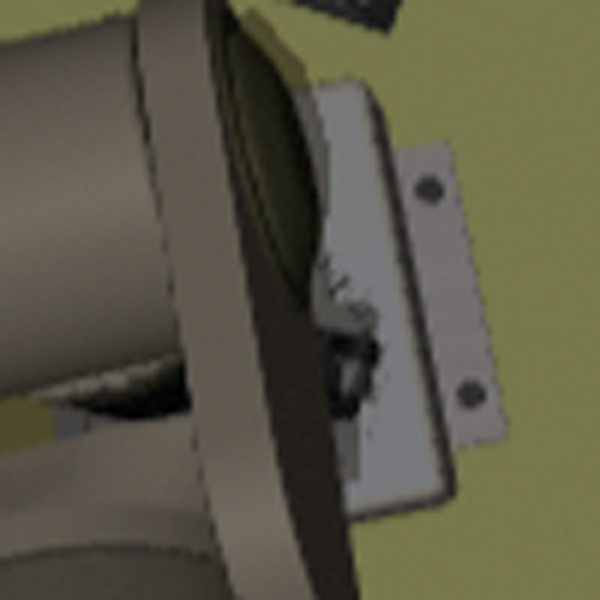

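>>> carry_out:
  plan:
    - [[0.001, 0, 0], [0, -1, 0], 0.008]
    - [[0, 0, 0], [0, -1.2, 0], 0.008]
    - [[0, 0, 0], [0, 0, 0], 0.008]
    - [[0, 0, 0], [0, 0, 0], 0.008]

```text
time_s: 27.95
position: [0.5591, 0.2459, 0.0585]
tool_rot: [[0.33, 0.001, -0.944], [0.944, 0.0, 0.33], [0.001, -1.0, -0.001]]
ft_force: [2.9, 1.3, 4.8]
grip_width: 0.0133
```

```bash
python3 go.py .559 .2455 .058
```

```text
t 27.95 pos [0.5591 0.2459 0.0585] yaw 70.73 down [ 9.e-04  5.e-04 -1.e+00] q [ 12.6  35.8  76.6   0.   67.6 -58.1]
tool shift [-0.0004  0.0005 -0.    ] F [2.89 1.32 4.79] M [ 0.452 -0.479  0.003] w 0.0133
```

>>> carry_out:
  plan:
    - [[0, 0, 0], [0, 0, 0], 0.02]
    - [[0, 0, 0], [0, 0, 0], 0.035]
    - [[0, 0, 0], [0, 0, 0], 0.04]
    - [[0, 0, 0], [0, 0, 0], 0.04]
    - [[0, -0.02, 0], [0, 0, 0], 0.04]
    - [[0, -0.04, 0], [0, 0, 0], 0.04]
    - [[0, -0.05, 0], [0, 0, 0], 0.04]
    - [[0, -0.03, 0], [0, 0, 0], 0.04]

```text
time_s: 28.95
position: [0.5592, 0.2458, 0.2008]
tool_rot: [[0.33, 0.003, -0.944], [0.944, 0.001, 0.33], [0.001, -1.0, -0.002]]
ft_force: [0.2, -0.4, -0.2]
grip_width: 0.0399
```

>>> carry_out:
  plan:
    - [[-0.04, 0, 0], [0, 0, 0], 0.04]
    - [[-0.045, 0, 0], [0, 0, 0], 0.04]
    - [[-0.045, 0, 0], [0, 0, 0], 0.04]
    - [[-0.045, 0, 0], [0, 0, 0], 0.04]
    - [[-0.045, 0, 0], [0, 0, 0], 0.04]
    - [[-0.045, 0, 0], [0, 0, 0], 0.04]
    - [[0, 0, 0], [0, 0, 0], 0.04]

```text
time_s: 29.82
position: [0.4707, -0.0064, 0.1984]
tool_rot: [[0.333, -0.0, -0.943], [0.943, -0.0, 0.333], [-0.0, -1.0, 0.0]]
ft_force: [-0.4, 0.9, 0.1]
grip_width: 0.0403
```

```bash
python3 go.py .559 .2455 .058; cat > look.py <<'E'
import sys,pickle
from fit import *
tag=sys.argv[1];y=np.radians(10.5)
T=env.get_image("top");S=env.get_image("scene");pickle.dump((T,S),open(tag+".pkl","wb"))
save(T,"tm_top"+tag,(130,145,215,245),6);save(S,"tm_scene"+tag,(320,155,410,230),8)
for p,c in((T,(150,184,188,226)),(S,(343,163,374,195))):
    r=fit(p,c,None,[.5575,.2475,y-2.094]);print(np.round(r.x,4),"theta",round(y-r.x[2],3),"min",round((y-r.x[2])/.10472,2),r.fun)
E
python3 look.py A
```

```text
t 29.82 pos [ 0.4707 -0.0064  0.1984] yaw 70.52 down [-2.e-04 -3.e-04 -1.e+00] q [-15.2  14.4  87.5  -0.   78.1 -85.7]
tool shift [0.267  0.1403 0.0008] F [-0.39  0.86  0.06] M [-0.028 -0.041 -0.036] w 0.0403
[ 0.5567  0.2471 -1.9248] theta 2.108 min 20.13 34.558577132551754
[ 0.5572  0.249  -1.9909] theta 2.174 min 20.76 27.90441591078944
```

View pics/tm_topA.png

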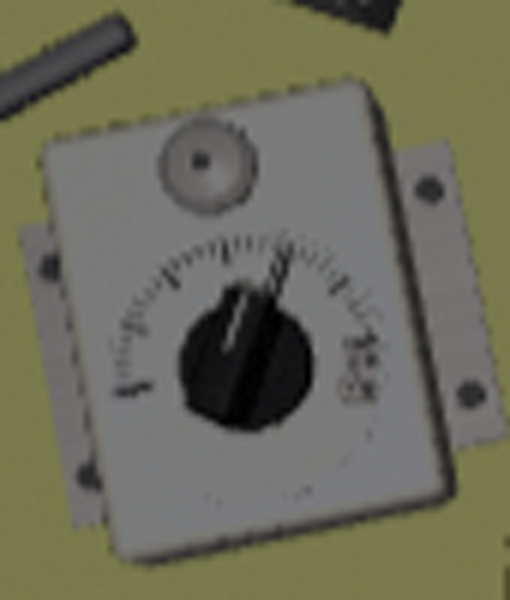

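View pics/tm_sceneA.png

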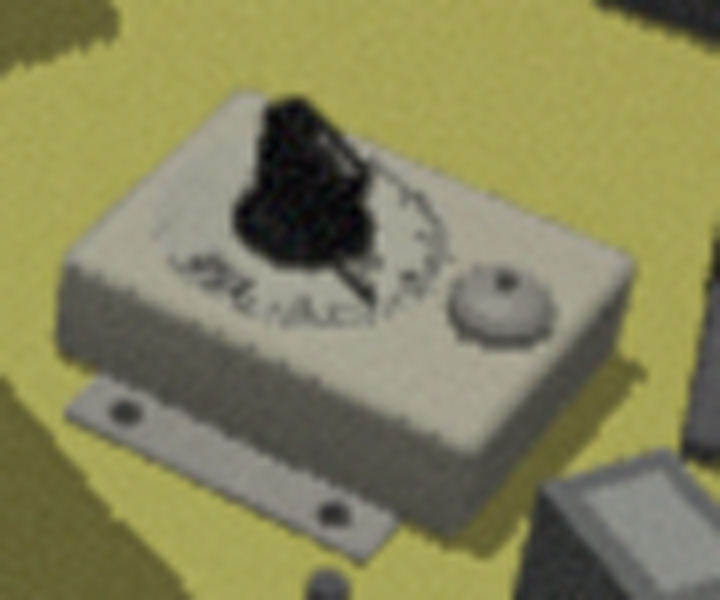

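```bash
python3 - <<'E'
import pickle
from h import *
T2,S2=pickle.load(open("x.pkl","rb"));TA,SA=pickle.load(open("A.pkl","rb"))
# axis in each camera's own frame
for nm,p0,p1,ax in(("top",T2,TA,(.5566,.24715)),("scene",S2,SA,(.5575,.2491))):
    A=np.radians(np.arange(60,160,.25))
    for r0,r1 in((.027,.033),(.033,.040)):
      def pr(p,z,r0=r0,r1=r1):
        im=p["image"].astype(np.float32).mean(2);o=0
        for r in np.arange(r0,r1,.0005):
            u=proj(p,np.c_[ax[0]+r*np.sin(A),ax[1]+r*np.cos(A),np.full(len(A),z)]).astype(np.float32)
            o=o+cv2.remap(im,u[:,:1].T.copy(),u[:,1:].T.copy(),cv2.INTER_CUBIC)[0]
        return o
      d=np.clip(pr(p0,.052)-pr(p1,.052),0,None);d[d<.4*d.max()]=0
      k=np.argmax(d);sl=slice(max(0,k-30),k+31)
      a=(np.degrees(A)[sl]*d[sl]).sum()/d[sl].sum()
      print(nm,r0,"angle cw from +y",round(a,2),"theta deg",round(a+10.5,2),"min",round((a+10.5)/6,2))
E
```

```text
top 0.027 angle cw from +y 111.28 theta deg 121.78 min 20.3
top 0.033 angle cw from +y 110.4 theta deg 120.9 min 20.15
scene 0.027 angle cw from +y 115.42 theta deg 125.92 min 20.99
scene 0.033 angle cw from +y 113.16 theta deg 123.66 min 20.61
```

```bash
python3 - <<'E'
import pickle
from h import *
from scipy.optimize import minimize
T0=pickle.load(open("top0.pkl","rb"));S0=pickle.load(open("scene0.pkl","rb"))
T2,S2=pickle.load(open("x.pkl","rb"));TA,SA=pickle.load(open("A.pkl","rb"))
def samp(p,X):
    im=p["image"].astype(np.float32).mean(2);u=proj(p,X).astype(np.float32)
    return cv2.remap(im,u[:,:1].T.copy(),u[:,1:].T.copy(),cv2.INTER_CUBIC)[0]
def score(v,ps,R):
    x,y,yaw=v[0],v[1],np.radians(v[2]);s=0
    for m in range(8,28):
        w=2 if m%5==0 else 1
        for off,g in((0,1),(.4,.5),(-.4,.5),(3,-1),(-3,-1)):
            a=np.radians(6*m+off)-yaw
            for p in ps: s+=w*g*samp(p,np.c_[x+R*np.sin(a),y+R*np.cos(a),np.full(len(R),.046)]).sum()
    return s
for nm,ps,pb,pa,ax in(("top",(T0,T2),T2,TA,(.5566,.2472)),("scene",(S0,S2),S2,SA,(.5575,.2491))):
    bestR=None
    for R0 in(.036,.039,.042):
        R=np.arange(R0,R0+.005,.0005)
        best=min((minimize(score,[ax[0],ax[1],yw],args=(ps,R),method="Nelder-Mead",options=dict(initial_simplex=[[ax[0]-.001,ax[1]-.001,yw],[ax[0]+.0015,ax[1],yw],[ax[0],ax[1]+.0015,yw],[ax[0],ax[1],yw+1.5]])) for yw in(9,10.5,12)),key=lambda r:r.fun)
        a0=best.x;A=np.radians(np.arange(70,150,.25));o=0
        for r in np.arange(.030,.040,.0005):
            X=np.c_[a0[0]+r*np.sin(A),a0[1]+r*np.cos(A),np.full(len(A),.052)];o=o+samp(pb,X)-samp(pa,X)
        o=np.clip(o,0,None);o[o<.4*o.max()]=0;k=np.argmax(o);sl=slice(max(0,k-30),k+31)
        a=(np.degrees(A)[sl]*o[sl]).sum()/o[sl].sum()
        print(nm,R0,np.round(a0,4),round(best.fun/len(R)),"min",round((a+a0[2])/6,2))
E
```

```text
Still running in the background as job /tmp/bash_jobs.1000/f425eb7ff503 (pid 2814). You'll get a notice when it ends.
```

Edit , replacing
```

```
with
```

```

```bash
cat /tmp/bash_jobs.1000/f425eb7ff503/stdout
kill -- -$(cat /tmp/bash_jobs.1000/f425eb7ff503/pid); cat > tick.py <<'E'
import pickle
from h import *
from scipy.optimize import minimize
def prep(p): return p["image"].astype(np.float32).mean(2),p
def samp(q,X):
    u=proj(q[1],X).astype(np.float32)
    return cv2.remap(q[0],u[:,0].reshape(-1,1).copy(),u[:,1].reshape(-1,1).copy(),cv2.INTER_CUBIC).ravel()
M=[];W=[]
for m in range(8,28):
    for off,g in((0,1),(.4,.5),(-.4,.5),(3,-1),(-3,-1)): M.append(6*m+off);W.append(g*(2 if m%5==0 else 1))
M=np.array(M);W=np.array(W)
def score(v,ps,R):
    a=np.radians(M-v[2])[:,None]
    X=np.stack([v[0]+R*np.sin(a),v[1]+R*np.cos(a),np.full((len(M),len(R)),.046)],-1).reshape(-1,3)
    return sum((samp(q,X).reshape(len(M),-1).sum(1)*W).sum() for q in ps)
L=lambda f:pickle.load(open(f,"rb"))
def run(tag):
    T0,S0=L("top0.pkl"),L("scene0.pkl");T2,S2=L("x.pkl");TA,SA=L(tag+".pkl")
    for nm,ps,pb,pa,ax in(("top",(T0,T2),T2,TA,(.5566,.2472)),("scene",(S0,S2),S2,SA,(.5575,.2491))):
        ps=[prep(p) for p in ps];pb,pa=prep(pb),prep(pa)
        for R0 in(.034,.036,.039,.042):
            R=np.arange(R0,R0+.005,.0005)
            best=min((minimize(score,[ax[0],ax[1],yw],args=(ps,R),method="Nelder-Mead",options=dict(maxiter=120,initial_simplex=[[ax[0]-.001,ax[1]-.001,yw],[ax[0]+.0015,ax[1],yw],[ax[0],ax[1]+.0015,yw],[ax[0],ax[1],yw+1.5]])) for yw in(9,10.5,12)),key=lambda r:r.fun)
            a0=best.x;A=np.radians(np.arange(70,150,.25));o=0
            for r in np.arange(.030,.040,.0005):
                X=np.c_[a0[0]+r*np.sin(A),a0[1]+r*np.cos(A),np.full(len(A),.052)];o=o+samp(pb,X)-samp(pa,X)
            o=np.clip(o,0,None);o[o<.4*o.max()]=0;k=np.argmax(o);sl=slice(max(0,k-30),k+31)
            a=(np.degrees(A)[sl]*o[sl]).sum()/o[sl].sum()
            print(nm,R0,np.round(a0,4),round(best.fun/len(R)),"min",round((a+a0[2])/6,2),flush=True)
if __name__=="__main__":
    import sys;run(sys.argv[1])
E
timeout 300 python3 tick.py A
```

```text
top 0.034 [0.5576 0.2494 8.5696] -737 min 20.54
top 0.036 [0.5573 0.2489 8.9923] -1535 min 20.45
top 0.039 [0.5569 0.248  9.9881] -2361 min 20.36
top 0.042 [ 0.5564  0.247  11.099 ] -1759 min 20.21
scene 0.034 [ 0.5584  0.2491 10.8771] -206 min 20.8
scene 0.036 [ 0.557  0.248 12.797] -304 min 20.74
scene 0.039 [ 0.557   0.25   10.3416] -377 min 20.86
scene 0.042 [ 0.5558  0.25   10.7128] -264 min 20.82
```

```bash
python3 - <<'E'
import pickle
from h import *
T2,S2=pickle.load(open("x.pkl","rb"));TA,SA=pickle.load(open("A.pkl","rb"))
ps=[]
for p in(T2,TA):
    im=cv2.resize(p["image"][178:212,150:190,::-1],None,fx=10,fy=10,interpolation=cv2.INTER_CUBIC);ps.append(cv2.convertScaleAbs(im,alpha=1.5))
cv2.imwrite("pics/cmpT.png",np.hstack(ps))
ps=[]
for p in(S2,SA):
    im=cv2.resize(p["image"][170:200,345:385,::-1],None,fx=10,fy=10,interpolation=cv2.INTER_CUBIC);ps.append(cv2.convertScaleAbs(im,alpha=1.2))
cv2.imwrite("pics/cmpS.png",np.hstack(ps))
E
```

```text
(no output)
```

View pics/cmpT.png

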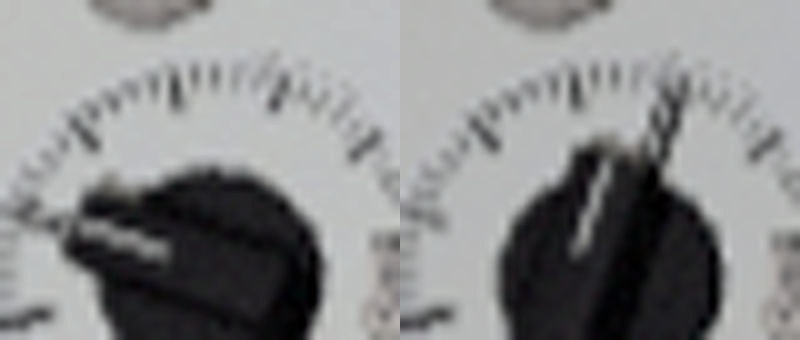

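View pics/cmpS.png

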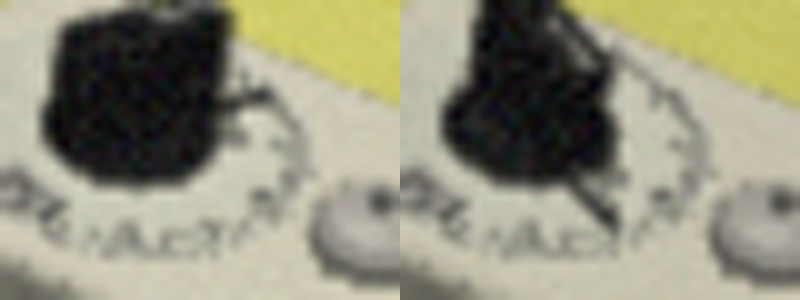

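```bash
python3 - <<'E'
import pickle
from h import *
T=env.get_image("top");S=env.get_image("scene");save(S,"fin_s");save(T,"fin_t")
c=np.array([.4955,-.261]);
for nm,p in(("scene",S),):
    for z,o in((.045,"carton"),(.104,"weight")):
        d=env.outline_of(o,p);print(o,[(round(x["conf"],2),np.round(x["pixel"],0).tolist()) for x in d[:3]])
E
```

```text
carton [(0.72, [290.0, 181.0])]
weight [(0.92, [274.0, 170.0]), (0.88, [276.0, 266.0]), (0.74, [172.0, 300.0])]
```

View pics/fin_s.png

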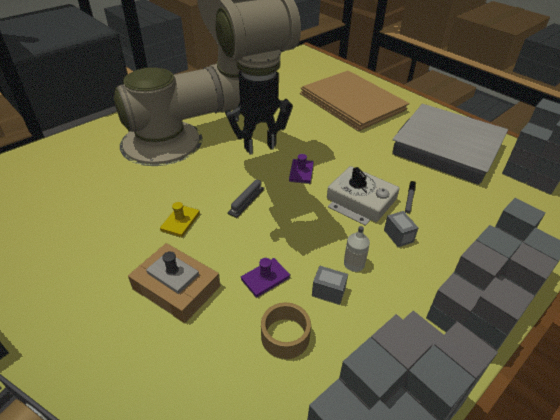

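View pics/fin_t.png

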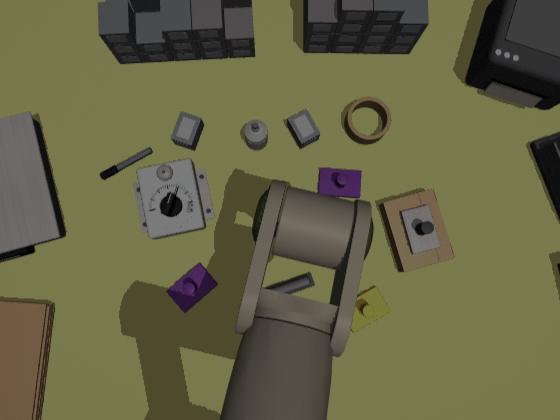

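```bash
python3 -c "
from rig import env
print(env.observe()['time_s'],env.close_job())"
```

```text
the job is handed in; nothing more can be done
30.125 None
```

The weight is on the carton lid and the timer is set to about 20 minutes. I handed the job in at about 30 s with the gripper clear of everything.

- **Weight:** I took the plain steel weight, not the purple or yellow ones, and set it on the middle of the lid. Contact force was about 13 N. The last pictures show it centred to within about 2 mm. The carton and the other things look to be where they were.
- **Winding:** I wound the timer past the top mark in small steps. The knob torque rose from about 0.14 N m to 0.27, 0.34 and then 0.41 N m, at about 3.36 rad. That is roughly 7 N on the stop, within the 2 to 8 N touch range, so I stopped there.
- **Setting:** I turned it back to 20 minutes and let go.

The checks on the final setting did not fully agree:

| Source | Reading (minutes) |
|---|---|
| Tool angle | about 20.0 |
| Top camera | 20.1 to 20.5 |
| Scene camera | 20.6 to 21.0 |

I trust the scene camera least. Its reading would put the stop beyond its known range of 3.39 rad, which also limits the setting to about 20.4 at most. In the enlarged top view the pointer lies on the 20 mark. My best estimate is about 20.2 minutes, and I left it there without regripping.

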